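Put the setting gauges away in the locking rack

TASK

Put all the flat steel gauges lying on the bench back in the gauge rack: first release the rack by pulling its spring collar up, turning it anticlockwise as far as it goes and letting it spring down. Then slide every gauge, blade first, into the slot made for its width until you feel it fully home against the end stop, and with all of them in, pull the collar up again, turn it back clockwise and let it drop so that the rack is locked. Leave the other things on the bench where they are.

Things in the scene. Friction and masses are not known exactly. Their poses are not given: they have to be found in the camera images.
- rack: Gauge rack, an aluminium block fixed to the bench: 4 level slots (dark dividers, clear roof), open towards the robot. Origin: on the bench, middle of the slot-mouth line; +x into the slots, +y to the collar's end. Block: y -125 to 195 mm, x up to 71 mm, top at 26 mm. Before the mouths, from x = -78 mm, lies a sill level with the slot floors, 12 mm high; pointed lead-ins (7 mm) flank them.
- gate (a joint): Drop of the gate, m: a 4 mm steel strip across the sill at x = -54 mm of the rack. 0 = stands 10 mm above the sill and bars all slots (collar locked), 0.0105 = sunk flush (collar released). The collar's turning drives it; it cannot come up through a gauge that is not home.
- collar (a joint): Turn of the locking collar about its upright axis (at x 33, y 157 mm of the rack), rad: 0 = locked (at the start), 1.3 = released; grows anticlockwise seen from above. A lug at its foot straddles an 8 mm ridge: it turns only while pulled up over 8 mm; let go within 0.1 rad of either end it springs down and stays, in between it rests on the ridge.
- lift (a joint): How far the collar is pulled up, m: 0 = down, 0.014 = its upper stop. Spring: 4.5 N at the bottom plus 0.45 N per mm, 11 N at the top.
- collar_grip (a point): Middle of the collar's steel grip block: 38 mm along this frame's x, 30 mm across its y (the flats to grip), from 21 mm below to 9 mm above this point (cap to 12 mm). 57 mm over the bench when down; 31 mm above the rack's top. Turns and rises with the collar; its -x (lug and pointer line) points to the rack's -x, towards the robot, when half turned (0.65).
- gauge1: Loose flat steel gauge, with the 24 mm wide blade; may be absent. Blade 105 x 24 x 5 mm, x -20 to +85 mm. Black rib handle on top, 30 mm along x, 12 mm thick along y, from 5 to 35 mm above the underside. Origin: underside, below the handle's middle; +x to the blade's far end. 60 to 210 g. Goes blade end first into slot 1; home, its origin is 30 mm before the mouth, 2 mm of play to the gate.
- tip1 (a point): Middle of the far end of gauge 1's blade, at its underside (85 mm along x from the gauge's origin).
- slot1 (a point): Floor of slot 1, middle, at the end stop; axes as the rack's, its y in the rack 90 mm. 28 mm wide, 8 mm high; its mouth is 55 mm back along -x.
- gauge2: Loose flat steel gauge, with the 32 mm wide blade; may be absent. Blade 105 x 32 x 5 mm, x -20 to +85 mm. Black rib handle on top, 30 mm along x, 12 mm thick along y, from 5 to 35 mm above the underside. Origin: underside, below the handle's middle; +x to the blade's far end. 60 to 210 g. Goes blade end first into slot 2; home, its origin is 30 mm before the mouth, 2 mm of play to the gate.
- tip2 (a point): Middle of the far end of gauge 2's blade, at its underside (85 mm along x from the gauge's origin).
- slot2 (a point): Floor of slot 2, middle, at the end stop; axes as the rack's, its y in the rack 30 mm. 36 mm wide, 8 mm high; its mouth is 55 mm back along -x.
- gauge3: Loose flat steel gauge, with the 40 mm wide blade; may be absent. Blade 105 x 40 x 5 mm, x -20 to +85 mm. Black rib handle on top, 30 mm along x, 12 mm thick along y, from 5 to 35 mm above the underside. Origin: underside, below the handle's middle; +x to the blade's far end. 60 to 210 g. Goes blade end first into slot 3; home, its origin is 30 mm before the mouth, 2 mm of play to the gate.
- tip3 (a point): Middle of the far end of gauge 3's blade, at its underside (85 mm along x from the gauge's origin).
- slot3 (a point): Floor of slot 3, middle, at the end stop; axes as the rack's, its y in the rack -30 mm. 44 mm wide, 8 mm high; its mouth is 55 mm back along -x.
- gauge4: Loose flat steel gauge, with the 48 mm wide blade; may be absent. Blade 105 x 48 x 5 mm, x -20 to +85 mm. Black rib handle on top, 30 mm along x, 12 mm thick along y, from 5 to 35 mm above the underside. Origin: underside, below the handle's middle; +x to the blade's far end. 60 to 210 g. Goes blade end first into slot 4; home, its origin is 30 mm before the mouth, 2 mm of play to the gate.
- tip4 (a point): Middle of the far end of gauge 4's blade, at its underside (85 mm along x from the gauge's origin).
- slot4 (a point): Floor of slot 4, middle, at the end stop; axes as the rack's, its y in the rack -90 mm. 52 mm wide, 8 mm high; its mouth is 55 mm back along -x.
- dial_stand: Bystander: dial indicator on a round 90 mm base, 164 mm tall, beyond the gauges; leave alone.
- vee_block: Bystander: steel vee block 50 x 45 x 36 mm; leave alone.
- cleaner: Bystander: white bottle, 48 mm across, 120 mm tall; leave alone.
Not all that is in view belongs to the job. Leave any yellow look-alike of the gauge1 alone.

How it is judged:
By the outcome, as a careful person would: the job done as asked, in the order asked, and still so for the second after the job is handed in, with the robot touching nothing.
Of gauge1, gauge2, gauge3, gauge4 only 3 to 4 are there at a start; the rules pass over those that are not, and their reading is None.
At some moment in a run one of gauge1, gauge2, gauge3, gauge4 may be knocked a few centimetres aside while the robot is not near it.
Once in a run the grip may slacken for a moment while it holds something.
It also fails if it takes over 210 s, if anything falls off the work surface, if the arm or the gripper's body presses on something with over 40 N, if the wrist force passes 120 N, or if a joint passes its speed limit or range.

ROBOT

A 6-joint arm with a two-finger parallel gripper is mounted at the origin on the work surface. World frame = base frame: x ahead of the robot, y to its left, z up, the work surface at z = 0. Lengths are in m, angles in rad, forces in N, time in s.
With the tool pointing down it reaches from about 0.4 to 0.825 m from the base axis. Payload 7 kg.
Tool frame: the origin (TCP) lies at the centre of the arm's flange, where the gripper is bolted on; the fingertips stand 178 mm ahead of it and the grasp point (between the pads) lies ahead of it (tcp_to_grasp is the z of the grasp point in the tool frame, in m); z points along the fingers, x is the direction in which the jaws open and shut, and the axes are right-handed (so a half turn about z gives the same grasp; the last joint's range is limited). The gripper opens to 88 mm and grips with 3 to 60 N. Pads are 19 mm wide; open, the fingers measure 130 mm over their backs; the gripper's body (78 mm by 193 mm) begins 47 mm behind the grasp point.
Start: joints at [1.544, 0.359, 0.012, 0, -1.224, -0.288], TCP at [0.209, 0.642, 0.405] pointing down, gripper open.
Joint ranges: [-3.07, 3.07], [-1.43, 2.12], [-1.02, 1.25], [-3.03, 1.67], [-3.05, -0], [-3.03, 3.03]. Speed limits (rad/s): [2.39, 2.39, 3.01, 3.14, 3.14, 3.14].

INTERFACE

Orientations are given as [roll, pitch, yaw] about the fixed x, y, z axes, in that order (R = Rz(yaw) Ry(pitch) Rx(roll)).
In Python, from station import get_state, grab_frame, job_done, tcp_to_grasp gives the robot as it stands.
- The arm moves only by the tool drive_tool, never from a script. Its argument "moves" is a list of rows, each a list of 7 numbers: the shift along the tool's x, y, z in mm, then the turn, a rotation vector about the tool's x, y, z in degrees, then the closure, from -1 (fully open) to 1 (shut), so that 0 is half open. In form: [[dx, dy, dz, ax, ay, az, claw], ...]. A call has 1 to 12 rows; each row is the pose to reach, as a shift and turn from the pose commanded when the call began, along the tool's axes at that moment; what a row does not reach only later rows make up. A row lasts 1/8 s, in which the tool goes at most 62.5 mm and 10.7 degrees, less where a joint would pass 70% of its speed; a pose out of reach is approached as far as the arm can. A call with a gripper value outside its range is refused whole. The fingers move at their own pace and stop on an object; "grip_force" is the grip in N (left out, the last holds). Time passes only in rows, so rows that repeat a pose let the fingers close. It gives the time, the measured TCP pose, the force and the opening at its end, in the units of the state.
- get_state(): the state, without advancing time (a new reading comes with each control period).
- grab_frame(name): name is "side" or "top" or "wrist"; returns a dict with "img" (384x512x3 uint8, red, green, blue), "range_z" (384x512 float32, m along the optical axis (not along the pixel's ray), 0 where there is no reading), "fovy" (degrees; the focal length in pixels is half the picture's height over the tangent of half this angle, whatever the lens; pixels are square), "cx", "cy" (the principal point, pixels), "rvec" (rotation vector, rad) and "tvec" (3), from world to camera coordinates, as OpenCV has them. Camera axes: x right, y down, z forward; pixel columns grow to the right and rows downward; lengths in m; the calibration is good to about 2 mm. A picture is of the moment at which its call begins.
- job_done(): hands the job in, once; it reports no verdict.
The state is a dict: "t": time; "q": joint angles; "qd": joint speeds; "joint_efforts": joint torques, N m; "eef_pos": TCP position; "ee_rot": TCP orientation; "force": force on the tool from outside, world axes, zero at the start; "moment": the same for the moment, N m; "width": finger opening in m.
Only numpy, scipy, OpenCV 4.12 (cv2) and the standard library are available. Lean on these libraries where they do the work, as an engineer would, in place of code of your own. Each camera call takes 0.05 s, during which the arm holds its last target. There are 200 camera calls.

## Working session

There is one attempt and no reset: what is moved stays moved. The work goes in short steps, Python scripts to look and compute and a tool call to move; the robot and the scene stay as the last step left them, time stands still between calls to the robot, and variables do not carry over. Pictures are saved under pics/ and viewed, about 12 in all and at most 16, crops included, and the job is handed in when it is done.

Besides the shell and the picture viewer there is one more tool, called after "Call:" by a JSON object that holds its "fn" and its "kwargs". drive_tool: Moves the arm, as the interface text tells. Its arguments: {"type":"object","properties":{"moves":{"type":"array"},"grip_force":{"type":"number"}},"required":["moves"]}

```bash
ls; mkdir -p pics
cat > h.py <<'E'
import numpy as np, cv2
from station import get_state, grab_frame, job_done, tcp_to_grasp
from scipy.spatial.transform import Rotation as Rn
def cam(f):
    h=f["img"].shape[0]; fl=h/2/np.tan(np.radians(f["fovy"])/2)
    return fl,np.array(f["cx"]),np.array(f["cy"]),Rn.from_rotvec(np.ravel(f["rvec"])).as_matrix(),np.ravel(f["tvec"])
def cloud(f):
    fl,cx,cy,R,t=cam(f); h,w=f["range_z"].shape; v,u=np.mgrid[:h,:w]; z=f["range_z"]
    P=np.stack([(u-cx)/fl*z,(v-cy)/fl*z,z],-1); W=(P-t)@R; W[z==0]=np.nan; return W
def ray(f,uv,zp):
    fl,cx,cy,R,t=cam(f); uv=np.atleast_2d(uv); d=np.c_[(uv[:,0]-cx)/fl,(uv[:,1]-cy)/fl,np.ones(len(uv))]@R
    c=-R.T@t; return c+d*((zp-c[2])/d[:,2])[:,None]
def proj(f,X):
    fl,cx,cy,R,t=cam(f); p=np.atleast_2d(X)@R.T+t; return np.c_[p[:,0]/p[:,2]*fl+cx,p[:,1]/p[:,2]*fl+cy]
def save(f,name,s=1.5): cv2.imwrite("pics/"+name,cv2.resize(f["img"][...,::-1],None,fx=s,fy=s))
E
python3 - <<'E'
from h import *
import pickle
print(tcp_to_grasp,get_state())
for n in("top","side"):
    f=grab_frame(n);pickle.dump(f,open(n+".pkl","wb"));save(f,n+"0.png");print(n,f["fovy"],f["cx"],f["cy"],-cam(f)[3].T@cam(f)[4],np.isfinite(cloud(f)).mean())
E
```

```text
pics
0.1593 {'t': 0.0, 'q': array([ 1.54408167e+00,  3.59369111e-01,  1.10617373e-02, -3.68932910e-04,
       -1.22411597e+00, -2.88144212e-01]), 'qd': array([-0.0018886 , -0.0013576 ,  0.00027117, -0.00034803, -0.00045991,
       -0.00116612]), 'joint_efforts': array([ 1.23243894e-04, -5.82721746e+01,  2.93056011e+01,  6.99725524e+00,
        6.95747993e-03, -1.54233867e-04]), 'eef_pos': array([0.20894413, 0.64163284, 0.40373182]), 'ee_rot': array([-3.14146277e+00, -1.65850722e-03, -1.88578094e+00]), 'force': array([-0.30875475,  0.19927177,  0.21851663]), 'moment': array([ 0.02743766, -0.018802  , -0.01538069]), 'width': 0.08817190324004764}
top 51.12114940962002 252.15961712505143 189.4557797257588 [0.32682239 0.06371674 1.22363086] 0.9962361653645834
side 55.65129723377906 258.02958676225984 194.9382359396621 [0.16223454 0.63870473 0.81676372] 0.99615478515625
```

View pics/top0.png

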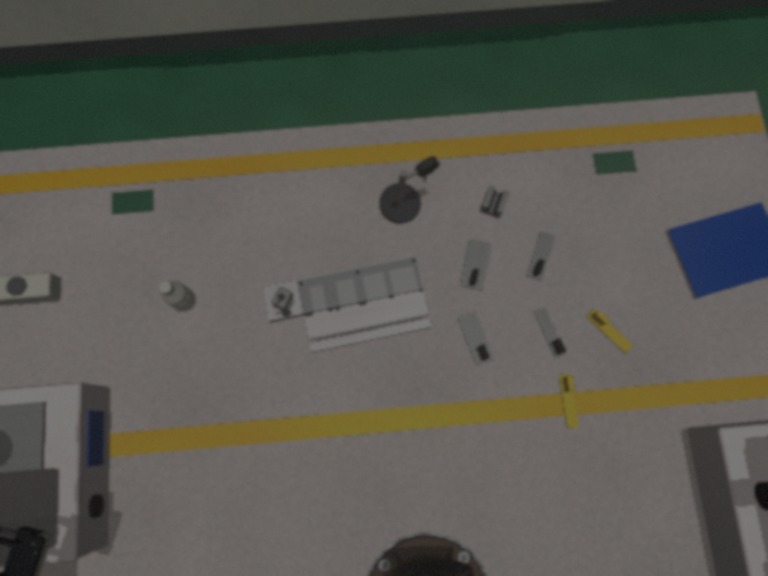

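View pics/side0.png

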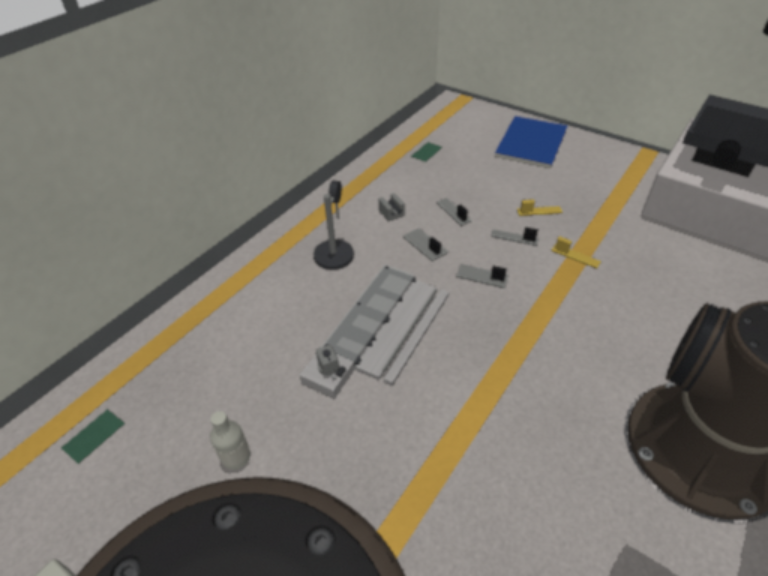

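Top view: rack about (345,300), collar at (283,297). There are four steel gauges at (475,265), (540,257), (475,338) and (550,332). The two yellow look-alikes at (608,330) and (568,400) are to be left alone.

Run:
```python
from h import *
import pickle
f=pickle.load(open("top.pkl","rb"));W=cloud(f);g=f["img"].astype(int);z=W[...,2]
print("bench z",np.nanmedian(z[200:230,220:300]),np.nanstd(z[250:280,120:200]))
# gauges handles: dark blobs
m=((g.max(-1)<50)).astype(np.uint8)
n,l,s,c=cv2.connectedComponentsWithStats(m)
for i in range(1,n):
    if 8<s[i,4]<200: print("dark",c[i].round(1),s[i,4],ray(f,c[i],.035)[0].round(3),np.nanmax(z[l==i]).round(3))
for u,v in [(475,265),(540,257),(475,338),(550,332)]:
    u=int(u/1.5);v=int(v/1.5);print(g[v-2:v+2,u-2:u+2].mean((0,1)),g[v,u-30])
# rack top
zz=(z>.019)&(z<.033); zz[:,:175]=0; zz[:,292:]=0; zz[:165]=0;zz[240:]=0
p=W[zz]; r=cv2.minAreaRect((p[:,:2]*1000).astype(np.float32));print("rack",r,cv2.boxPoints(r),len(p))
zc=(z>.055); zc[:,:175]=0; zc[:,215:]=0; zc[:180]=0;zc[220:]=0
p=W[zc];print("collar",np.nanmean(p,0),np.nanmax(p[:,2]),len(p))
cv2.imwrite("pics/crop1.png",cv2.resize(f["img"][140:260,170:430,::-1],None,fx=3,fy=3,interpolation=2))
```

```text
bench z 0.011139199147063565 0.00241773309178065
dark [284.4 110.9] 103 [ 0.849 -0.086  0.035] 0.163
dark [330.  141.1] 10 [ 0.735 -0.217  0.035] 0.022
dark [358.3 178.3] 37 [ 0.609 -0.287  0.035] 0.038
dark [315.2 184.6] 32 [ 0.6   -0.153  0.035] 0.038
dark [371.9 230.9] 42 [ 0.445 -0.303  0.035] 0.04
dark [321.5 234.8] 34 [ 0.447 -0.153  0.035] 0.04
dark [507.7 329.4] 130 [ 0.137 -0.641  0.035] 0.207
dark [ 63.9 337. ] 160 [0.226 0.602 0.035] 0.096
dark [268.6 360.9] 9 [0.113 0.037 0.035] 0.015
[90.875  90.6875 88.3125] [107 103 100]
[85.1875 84.625  82.5625] [111 105 103]
[96.     95.5625 92.875 ] [108 103 100]
[91.625  91.125  88.4375] [109 104 102]
rack ((567.9864501953125, 107.29148864746094), (147.1413116455078, 320.418701171875), 6.318334579467773) [[477.23126  258.4311  ]
 [512.4941   -60.041344]
 [658.74164  -43.848114]
 [623.4788   274.62433 ]] 2347
collar [0.58581166 0.23138051 0.06599207] 0.07474250697029126 134
```

View pics/crop1.png

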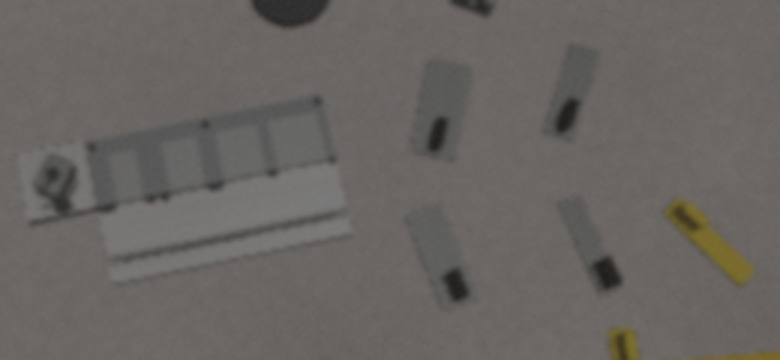

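```bash
cat >> h.py <<'E'
def mv(x,y,z,yawdeg):
    "shift (mm, tool axes) and rotvec (deg) that bring the GRASP point to world x,y,z, tool down with yaw; from measured pose"
    s=get_state(); R=Rn.from_euler("xyz",s["ee_rot"]); T=Rn.from_euler("xyz",[np.pi,0,np.radians(yawdeg)])
    t=np.array([x,y,z])-T.apply([0,0,tcp_to_grasp]); d=R.inv().apply(t-s["eef_pos"])*1000
    print("mv",d.round(1),(R.inv()*T).as_rotvec(degrees=True).round(1)); return d
def gp():
    s=get_state(); R=Rn.from_euler("xyz",s["ee_rot"]); print("t",round(s["t"],2),"grasp",(s["eef_pos"]+R.apply([0,0,tcp_to_grasp])).round(4),"yaw",np.degrees(s["ee_rot"]).round(2),"F",s["force"].round(1),"w",s["width"].round(4),"q",s["q"].round(2))
E
python3 -c "
from h import *
mv(.50,.20,.24,-120.7)"
```

```text
mv [ 329.8 -413.5    5.1] [-0.  -0.1 12.7]
```

Call:
{"fn": "drive_tool", "kwargs": {"moves": [[40, -50, 0, 0, 0, 3, -1], [80, -100, 0, 0, 0, 6, -1], [120, -150, 0, 0, 0, 9, -1], [160, -200, 0, 0, 0, 12.7, -1], [200, -250, 0, 0, 0, 12.7, -1], [240, -300, 0, 0, 0, 12.7, -1], [280, -350, 0, 0, 0, 12.7, -1], [330, -413, 5, 0, 0, 12.7, -1], [330, -413, 5, 0, 0, 12.7, -1], [330, -413, 5, 0, 0, 12.7, -1], [330, -413, 5, 0, 0, 12.7, -1], [330, -413, 5, 0, 0, 12.7, -1]]}}

```text
t: 1.6
eef_pos: [0.4991, 0.2009, 0.3996]
ee_rot: [3.141, 0.0, -2.106]
force: [0.5, 0.9, 0.8]
width: 0.0877
```

Run:
```python
from h import *
import pickle
gp(); f=grab_frame("wrist"); pickle.dump(f,open("w1.pkl","wb")); save(f,"w1.png"); W=cloud(f); print(f["fovy"],-cam(f)[3].T@cam(f)[4],W[192,256],W[10,10],W[370,500])
```

```text
Traceback (most recent call last):
  File "h.py", line 22, in gp
    s=get_state(); R=Rn.from_euler("xyz",s["ee_rot"]); print("t",round(s["t"],2),"grasp",(s["eef_pos"]+R.apply([0,0,tcp_to_grasp])).round(4),"yaw",np.degrees(s["ee_rot"]).round(2),"F",s["force"].round(1),"w",s["width"].round(4),"q",s["q"].round(2))
                                                                                                                                                                                                                ^^^^^^^^^^^^^^^^
AttributeError: 'float' object has no attribute 'round'
```

```bash
sed -i 's/s\["width"\].round(4)/round(float(s["width"]),4)/' h.py
python3 - <<'E'
from h import *
import pickle
gp(); f=grab_frame("wrist"); pickle.dump(f,open("w1.pkl","wb")); save(f,"w1.png"); W=cloud(f); print(f["fovy"],-cam(f)[3].T@cam(f)[4],W[192,256],W[10,10],W[370,500])
E
```

```text
t 1.6 grasp [0.4991 0.2009 0.2403] yaw [ 179.99    0.   -120.67] F [0.5 0.9 0.8] w 0.0877 q [ 0.75  0.14 -0.3  -0.   -1.14  0.29]
70.62701086103532 [0.55851788 0.1651912  0.37864387] [ 0.46849133  0.21895586 -0.00099795] [ 0.82372752  0.3611923  -0.00092202] [0.46799013 0.14216505 0.32018402]
```

View pics/w1.png

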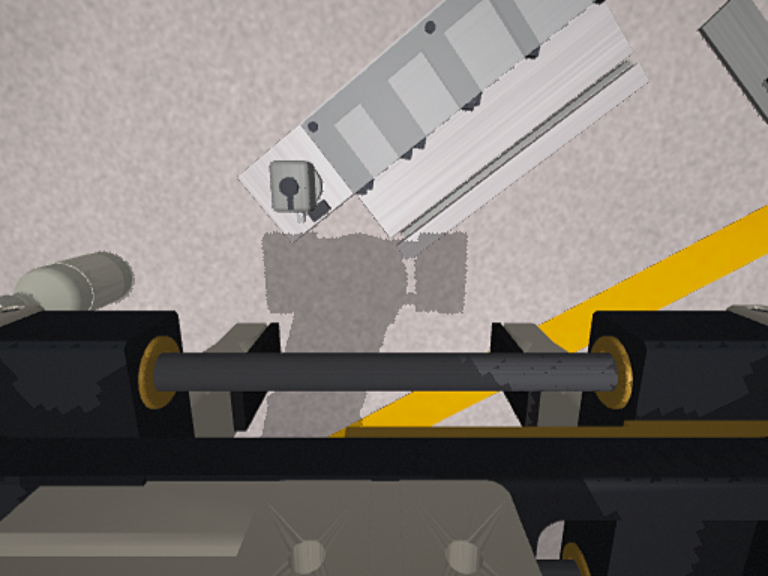

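Wrist view: collar cap at (290,187), rack end at (240,178), gate groove from (400,240) to (635,65). Fitting the rack and collar from the depth data.

Run:
```python
from h import *
import pickle
f=pickle.load(open("w1.pkl","rb"));W=cloud(f);z=W[...,2];P=W[:215]
P=P.reshape(-1,3);P=P[np.isfinite(P[:,2])]
for a,b in((-.01,.006),(.008,.016),(.022,.030),(.060,.075)):
    q=P[(P[:,2]>a)&(P[:,2]<b)];print(a,b,len(q),np.median(q[:,2]).round(4),q[:,2].std().round(4))
col=P[(P[:,2]>.060)&(P[:,2]<.08)&(np.hypot(P[:,0]-.586,P[:,1]-.231)<.05)]
r=cv2.minAreaRect((col[:,:2]*1000).astype(np.float32));print("collar top",r,col.mean(0))
for yaw0 in [6.3]:
    c=np.array([.5858,.2314])
def loc(p,o,yaw):
    a=np.radians(yaw);R=np.array([[np.cos(a),-np.sin(a)],[np.sin(a),np.cos(a)]]);return (p[:,:2]-o)@R
yaw=6.3
for it in range(3):
    o=col[:,:2].mean(0); L=loc(P,o,yaw)
    # back edge of block: points z>.02, max x per y-bin
    def edge(mask,sign,axis,lo,hi,n=25):
        pts=[]
        for k in np.linspace(lo,hi,n):
            s=mask&(abs(L[:,1-axis]-k)<.002)
            if s.sum()>5: pts.append((k,np.percentile(L[s,axis]*sign,99)*sign))
        return np.array(pts)
    top=(P[:,2]>.018)&(P[:,2]<.034); sill=(P[:,2]>.006)&(P[:,2]<.034)
    eb=edge(top,1,0,-.16,.025); ef=edge(sill,-1,0,-.15,-.04); el=edge(top,1,1,-.025,.025)
    sb=np.polyfit(eb[:,0],eb[:,1],1); sf=np.polyfit(ef[:,0],ef[:,1],1)
    print("yaw",yaw,"back",sb,"front",sf,"left",np.median(el[:,1]))
    yaw+= -np.degrees(np.mean([sb[0],sf[0]]))
```

```text
-0.01 0.006 79794 -0.001 0.0012
0.008 0.016 11143 0.0111 0.0009
0.022 0.03 12479 0.025 0.0009
0.06 0.075 1300 0.065 0.0033
collar top ((588.6270141601562, 230.85305786132812), (30.208599090576172, 37.96590042114258), 59.7608642578125) [0.58853535 0.22983182 0.06478445]
yaw 6.3 back [-0.01263696  0.03733937] front [-0.00885853 -0.1083201 ] left 0.03569781045998066
yaw 6.915800586592535 back [-0.00057847  0.03743477] front [ 0.00217502 -0.10829086] left 0.03562828315120514
yaw 6.870062962004364 back [-0.00135587  0.03743927] front [ 0.00123882 -0.10829944] left 0.035608027655729
```

```bash
python3 -c "
from h import *
mv(.5888,.2302,.057,-120.3)"
```

```text
mv [-70.9 -62.2 183.4] [ 0.   0.  -0.4]
```

Call:
{"fn": "drive_tool", "kwargs": {"moves": [[-45, -40, 20, 0, 0, 0, -0.7], [-71, -62, 70, 0, 0, -0.4, -0.4], [-71, -62, 100, 0, 0, -0.4, -0.4], [-71, -62, 140, 0, 0, -0.4, -0.3], [-71, -62, 165, 0, 0, -0.4, -0.2], [-71, -62, 183, 0, 0, -0.4, -0.1], [-71, -62, 183, 0, 0, -0.4, -0.1], [-71, -62, 183, 0, 0, -0.4, -0.1]]}}

```text
t: 2.65
eef_pos: [0.5895, 0.23, 0.2178]
ee_rot: [-3.141, 0.001, -2.1]
force: [-1.1, -0.6, -0.4]
width: 0.0482
```

Run:
```python
from h import *
gp(); f=grab_frame("wrist"); save(f,"w2.png")
```

```text
t 2.65 grasp [0.5897 0.2301 0.0585] yaw [-1.7995e+02  8.0000e-02 -1.2030e+02] F [-1.1 -0.6 -0.4] w 0.0482 q [ 0.68  0.46 -0.3   0.   -0.81  0.36]
```

View pics/w2.png

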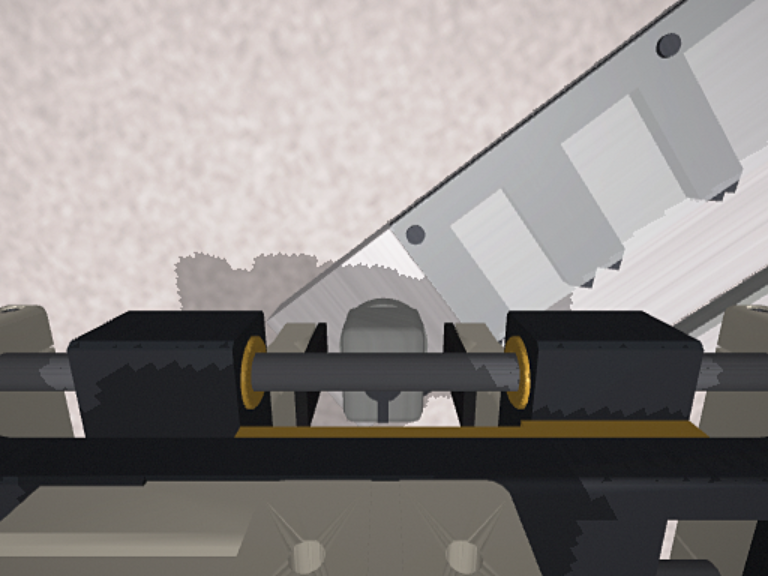

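The block sits centred between the fingers, at (383,370). Next: close, lift, turn.

Call:
{"fn": "drive_tool", "kwargs": {"moves": [[0, 0, 1, 0, 0, 0, 1], [0, 0, 1, 0, 0, 0, 1], [0, 0, 1, 0, 0, 0, 1], [0, 0, 1, 0, 0, 0, 1], [0, 0, -5, 0, 0, 0, 1], [0, 0, -9, 0, 0, 0, 1], [0, 0, -12, 0, 0, 0, 1], [0, 0, -12, 0, 0, 0, 1], [0, 0, -12, 0, 0, 0, 1]], "grip_force": 45}}

```text
t: 3.82
eef_pos: [0.5897, 0.2303, 0.2278]
ee_rot: [-3.141, 0.002, -2.1]
force: [5.8, 5.4, -10.8]
width: 0.0296
```

Call:
{"fn": "drive_tool", "kwargs": {"moves": [[0, 0, 0, 0, 0, -8, 1], [0, 0, 0, 0, 0, -16, 1], [0, 0, 0, 0, 0, -24, 1], [0, 0, 0, 0, 0, -32, 1], [0, 0, 0, 0, 0, -40, 1], [0, 0, 0, 0, 0, -48, 1], [0, 0, 0, 0, 0, -56, 1], [0, 0, 0, 0, 0, -64, 1], [0, 0, 0, 0, 0, -70, 1], [0, 0, 0, 0, 0, -74, 1], [0, 0, 0, 0, 0, -75.5, 1], [0, 0, 0, 0, 0, -75.5, 1]]}}

```text
t: 5.32
eef_pos: [0.5893, 0.2318, 0.228]
ee_rot: [-3.137, 0.002, -0.782]
force: [0.2, 14.3, -8.8]
width: 0.0298
```

Run:
```python
from h import *
gp();print(get_state()["moment"])
```

```text
t 5.33 grasp [0.5895 0.2325 0.0687] yaw [-1.7976e+02  1.0000e-01 -4.4830e+01] F [ 0.2 14.3 -8.8] w 0.0298 q [ 0.68  0.45 -0.29 -0.   -0.83  1.68]
[ 5.13914067 -0.43956241 -0.23959832]
```

Call:
{"fn": "drive_tool", "kwargs": {"moves": [[0, 0, 4, 0, 0, 0, 1], [0, 0, 8, 0, 0, 0, 1], [0, 0, 11, 0, 0, 0, 1], [0, 0, 12, 0, 0, 0, 1], [0, 0, 12, 0, 0, 0, 1]]}}

```text
t: 5.95
eef_pos: [0.5892, 0.232, 0.2208]
ee_rot: [-3.135, 0.0, -0.781]
force: [-14.5, 11.0, 27.1]
width: 0.0298
```

Call:
{"fn": "drive_tool", "kwargs": {"moves": [[0, 0, 0, 0, 0, 0, 0], [0, 0, 0, 0, 0, 0, -0.1], [0, 0, 0, 0, 0, 0, -0.1], [0, 0, -30, 0, 0, 0, -0.1], [0, 0, -80, 0, 0, 0, -0.4], [0, 0, -130, 0, 0, 0, -1], [0, 0, -180, 0, 0, 0, -1], [0, 0, -180, 0, 0, 0, -1]]}}

```text
t: 6.95
eef_pos: [0.5901, 0.2294, 0.4012]
ee_rot: [-3.135, -0.002, -0.783]
force: [0.4, 0.1, -0.6]
width: 0.0827
```

Run:
```python
from h import *
import pickle
gp();mv(.40,-.03,.29,-10); f=grab_frame("wrist"); pickle.dump(f,open("w3.pkl","wb"));save(f,"w3.png",1.4)
t=grab_frame("top"); W=cloud(t); g=t["img"].astype(int)
m=(g.max(-1)<50).astype(np.uint8);n,l,s,c=cv2.connectedComponentsWithStats(m)
for i in range(1,n):
    if 8<s[i,4]<60: print(c[i].round(1),ray(t,c[i],.035)[0].round(3))
W=cloud(f);P=W[:215].reshape(-1,3);P=P[np.isfinite(P[:,2])]
col=P[(P[:,2]>.060)&(P[:,2]<.085)&(np.hypot(P[:,0]-.589,P[:,1]-.231)<.05)]
print("collar",len(col),col[:,2].max() if len(col) else 0, cv2.minAreaRect((col[:,:2]*1000).astype(np.float32)) if len(col) else 0)
```

```text
t 6.95 grasp [0.5911 0.2299 0.2419] yaw [-1.7961e+02 -1.2000e-01 -4.4850e+01] F [ 0.4  0.1 -0.6] w 0.0827 q [ 0.68  0.29 -0.1   0.   -1.18  1.68]
mv [ 48.2 317.6 -50.2] [ -0.3  -0.2 -34.8]
[284.7 112.7] [ 0.843 -0.086  0.035]
[358.4 178.2] [ 0.609 -0.287  0.035]
[315.2 184.8] [ 0.6   -0.153  0.035]
[371.5 230.5] [ 0.446 -0.302  0.035]
[321.1 234.8] [ 0.447 -0.152  0.035]
[ 92.5 378.5] [0.111 0.522 0.035]
collar 755 0.06966419338340826 ((589.0578002929688, 231.1041717529297), (36.86072540283203, 29.222633361816406), 45.08544158935547)
```

View pics/w3.png

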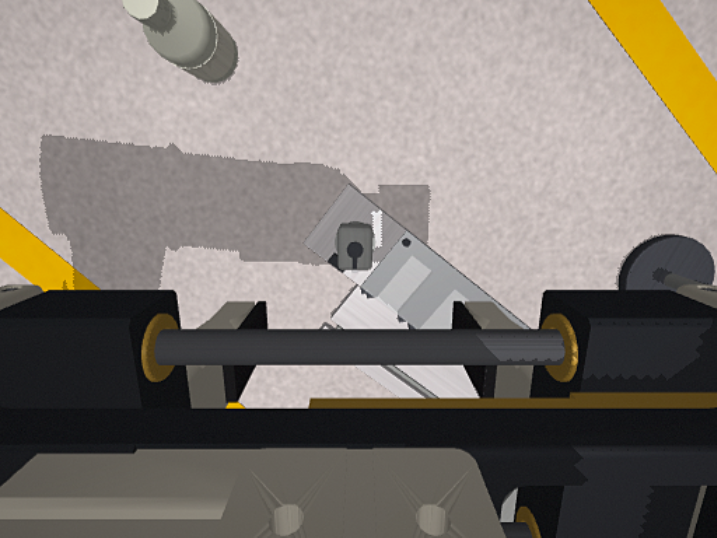

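```bash
python3 -c "
from h import *
mv(.42,-.22,.29,-83)"
```

```text
mv [197.1 437.4 -52.9] [ 0.   0.  38.1]
```

Call:
{"fn": "drive_tool", "kwargs": {"moves": [[25, 50, -30, 0, 0, 4, -1], [48, 105, -53, 0, 0, 8, -1], [72, 160, -53, 0, 0, 14, -1], [96, 215, -53, 0, 0, 20, -1], [121, 270, -53, 0, 0, 26, -1], [146, 325, -53, 0, 0, 32, -1], [171, 380, -53, 0, 0, 38, -1], [197, 437, -53, 0, 0, 38, -1], [197, 437, -53, 0, 0, 38, -1], [197, 437, -53, 0, 0, 38, -1]]}}

```text
t: 8.3
eef_pos: [0.4204, -0.2196, 0.4484]
ee_rot: [3.139, 0.001, -1.448]
force: [0.6, 0.1, -0.6]
width: 0.0882
```

Run:
```python
from h import *
import pickle
gp(); f=grab_frame("wrist"); pickle.dump(f,open("w4.pkl","wb"));save(f,"w4.png",1.5)
```

```text
t 8.3 grasp [ 0.42   -0.2195  0.2891] yaw [ 1.7987e+02  4.0000e-02 -8.2940e+01] F [ 0.6  0.1 -0.6] w 0.0882 q [-0.07 -0.01 -0.34 -0.   -1.24  1.76]
```

View pics/w4.png

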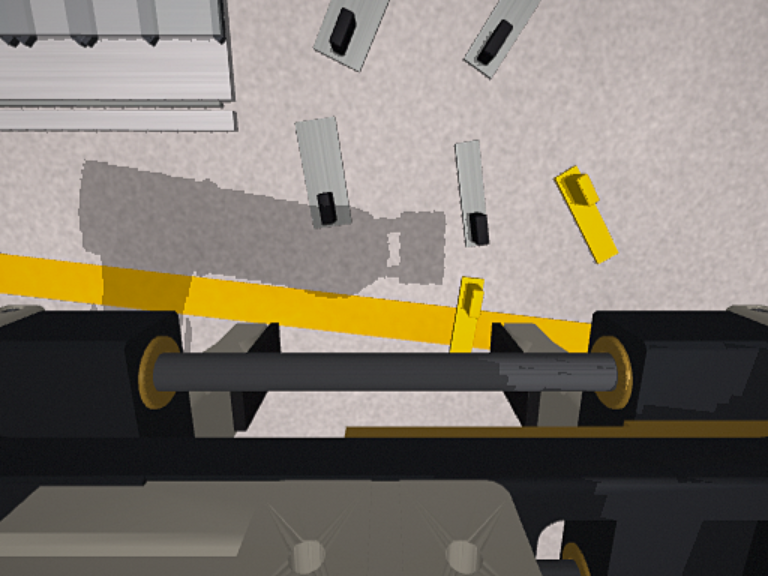

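All four steel gauges show here: 40 mm? at (325,170), 24 mm? at (472,190), and two wider ones at the top. The yellow look-alikes are at (465,310) and (585,210). Measuring widths and poses now.

```bash
cat >> h.py <<'E'
RY=6.9
def gauges(f,rows=215,zoff=.001,show=True):
    "steel gauges from the depth: blade mask 2.5..9 mm + handle mask >18 mm; prints width, origin, yaw(+x to blade end)"
    W=cloud(f);z=W[...,2]+zoff;g=f["img"].astype(int);yel=(g[...,0]-g[...,2])>50
    m=((z>.0028)&(z<.045)&~yel&(W[...,1]<-.075)&(W[...,0]<.72)); m[rows:]=0
    n,l,s,c=cv2.connectedComponentsWithStats(cv2.morphologyEx(m.astype(np.uint8),cv2.MORPH_OPEN,np.ones((3,3))))
    for i in range(1,n):
        if s[i,4]<250: continue
        k=l==i; hm=k&(z>.02); bm=k&(z<.012)
        if hm.sum()<20: continue
        B=W[bm][:,:2]*1000; top=k&(z>.030)
        ht=W[top][:,:2].mean(0)*1000; rh=cv2.minAreaRect(W[top][:,:2].astype(np.float32)*1000)
        r=cv2.minAreaRect(np.r_[B].astype(np.float32)); bx=cv2.boxPoints(r); e=[bx[1]-bx[0],bx[2]-bx[1]]; d=max(e,key=np.linalg.norm)
        Lw=sorted([np.linalg.norm(a) for a in e]); d=d/np.linalg.norm(d)
        if np.dot(np.array(r[0])-ht,d)<0: d=-d
        print("blade LxW",np.round(Lw[::-1],1),"px",c[i].round(0),"yaw",np.degrees(np.arctan2(d[1],d[0])).round(1),"origin from blade",(np.array(r[0])-32.5*d).round(1),"handle top",ht.round(1),np.array(rh[0]).round(1),np.round(rh[1],1), "touches border" if s[i,1]==0 else "")
E
python3 - <<'E'
from h import *
import pickle
f=pickle.load(open("w4.pkl","rb"));gauges(f)
E
```

```text
blade LxW [65.3 48. ] px [233.  20.] yaw -17.9 origin from blade [ 587.1 -153.8] handle top [ 605.6 -160.2] [ 605.9 -159.8] [12.6 29.9] touches border
blade LxW [76.3 32. ] px [333.  23.] yaw -25.3 origin from blade [ 600.7 -288.8] handle top [ 613.6 -294.8] [ 614.1 -295.1] [11.9 29.8] touches border
blade LxW [105.1  40.2] px [215. 114.] yaw 14.9 origin from blade [ 450.6 -159.2] handle top [ 450.8 -159.6] [ 450.7 -159.3] [29.5 12.1] 
blade LxW [104.5  24.1] px [314. 129.] yaw 16.2 origin from blade [ 449.2 -311.7] handle top [ 449.5 -311.1] [ 449.1 -311.8] [29.9 12.1]
```

Widths come out at 48, 32, 40 and 24 mm, so all four gauges are present and identified. Now checking the rack pose from this view.

Run:
```python
from h import *
import pickle
f=pickle.load(open("w4.pkl","rb"));W=cloud(f);P=W[:215].reshape(-1,3);P=P[np.isfinite(P[:,2])];P=P[P[:,1]>-.11];P[:,2]+=.001
o=np.array([.5749,.0703]);a=np.radians(6.9);R=np.array([[np.cos(a),-np.sin(a)],[np.sin(a),np.cos(a)]]);L=(P[:,:2]-o)@R*1000;z=P[:,2]*1000
def edge(mask,sign,axis,lo,hi,n=20):
    pts=[]
    for k in np.linspace(lo,hi,n):
        s=mask&(abs(L[:,1-axis]-k)<2)
        if s.sum()>5: pts.append((k,(np.sort(L[s,axis]*sign)[-3:].mean())*sign))
    return np.array(pts)
e=edge((z>7)&(z<30)&(L[:,1]<190),-1,0,-110,30);print("sill front slope/x(-78)",np.polyfit(e[:,0],e[:,1],1),np.median(e[:,1]))
e=edge((z>7)&(z<16)&(L[:,1]>-150),-1,1,-70,-10);print("sill right end y",np.median(e[:,1]))
e=edge((z>19)&(z<30)&(L[:,1]>-150),-1,1,5,40);print("block right end (-125)",e[:,1].round(1) if len(e) else e)
e=edge((z>20)&(z<30),-1,0,-110,30);print("mouth edge x(0)",e.round(1))
print("gate groove z", [ (x,np.median(z[(abs(L[:,0]-x)<1)&(abs(L[:,1]+30)<40)]).round(1)) for x in range(-76,-20,4)])
mv(.4507,-.1594,.08,14.9-90)
```

```text
sill front slope/x(-78) [-3.53759895e-03 -7.75329505e+01] -77.42973577427438
sill right end y -124.56776329232585
block right end (-125) [-124.5 -124.8 -124.8 -124.6 -124.8 -124.8 -124.6 -124.5 -124.8 -124.8
 -124.8 -124.8 -124.5]
mouth edge x(0) [[-1.100e+02 -0.000e+00]
 [-1.026e+02 -2.000e-01]
 [-9.530e+01 -2.000e-01]
 [-8.790e+01  1.000e-01]
 [-8.050e+01  1.000e-01]
 [-7.320e+01  0.000e+00]
 [-6.580e+01 -2.000e-01]
 [-5.840e+01 -4.400e+00]
 [-5.110e+01  1.000e-01]
 [-4.370e+01 -1.000e-01]
 [-3.630e+01  1.000e-01]
 [-2.890e+01 -1.000e-01]
 [-2.160e+01  1.000e-01]
 [-1.420e+01 -0.000e+00]
 [-6.800e+00 -1.000e-01]
 [ 5.000e-01 -3.300e+00]
 [ 7.900e+00 -4.400e+00]
 [ 1.530e+01 -1.000e-01]
 [ 2.260e+01  1.000e-01]
 [ 3.000e+01 -3.000e-01]]
gate groove z [(-76, np.float64(11.8)), (-72, np.float64(11.9)), (-68, np.float64(11.8)), (-64, np.float64(11.7)), (-60, np.float64(10.9)), (-56, np.float64(2.7)), (-52, np.float64(11.3)), (-48, np.float64(12.0)), (-44, np.float64(12.0)), (-40, np.float64(11.8)), (-36, np.float64(12.0)), (-32, np.float64(11.8)), (-28, np.float64(11.6)), (-24, np.float64(11.5))]
mv [-55.3 -37.5 209.3] [ 0.1  0.  -7.7]
```

Call:
{"fn": "drive_tool", "kwargs": {"moves": [[-28, -19, 55, 0, 0, -4, -0.5], [-55, -37, 110, 0, 0, -7.7, -0.3], [-55, -37, 165, 0, 0, -7.7, -0.3], [-55, -37, 215, 0, 0, -7.7, -0.3], [-55, -37, 245, 0, 0, -7.7, -0.3], [-55, -37, 262, 0, 0, -7.7, -0.3], [-55, -37, 262, 0, 0, -7.7, -0.3], [-55, -37, 262, 0, 0, -7.7, -0.3]]}}

```text
t: 9.35
eef_pos: [0.4512, -0.1593, 0.1881]
ee_rot: [-3.141, -0.0, -1.31]
force: [0.0, -0.0, 0.3]
width: 0.0568
```

Run:
```python
from h import *
gp(); f=grab_frame("wrist"); save(f,"w5.png",1.2); mv(.4507,-.1594,.027,14.9-90)
```

```text
t 9.35 grasp [ 0.4512 -0.1593  0.0288] yaw [-1.7998e+02 -1.0000e-02 -7.5030e+01] F [ 0.  -0.   0.3] w 0.0568 q [ 0.07  0.3  -0.68  0.   -0.59  1.76]
mv [-0.2  0.4  2.1] [-0.1 -0.   0. ]
```

View pics/w5.png

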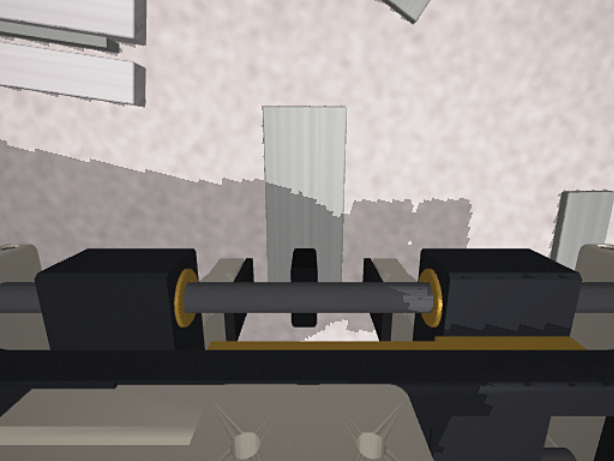

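The handle at (303,287) is centred between the fingers. Close and lift.

Call:
{"fn": "drive_tool", "kwargs": {"moves": [[0, 0, 2, 0, 0, 0, 0.3], [0, 0, 2, 0, 0, 0, 1], [0, 0, 2, 0, 0, 0, 1], [0, 0, 2, 0, 0, 0, 1], [0, 0, 2, 0, 0, 0, 1], [0, 0, 2, 0, 0, 0, 1], [0, 0, -15, 0, 0, 0, 1], [0, 0, -40, 0, 0, 0, 1], [0, 0, -50, 0, 0, 0, 1], [0, 0, -50, 0, 0, 0, 1]], "grip_force": 45}}

```text
t: 10.65
eef_pos: [0.4506, -0.1601, 0.238]
ee_rot: [-3.14, -0.0, -1.312]
force: [-0.6, 0.5, -1.4]
width: 0.0116
```

```bash
cat >> h.py <<'E'
O=np.array([.5750,.0705]); A=np.radians(RY); RX=np.array([np.cos(A),np.sin(A)]); RYv=np.array([-np.sin(A),np.cos(A)])
def rk(x,y): return O+RX*x/1000+RYv*y/1000
def mvr(x,y,under,gh=.027,dyaw=0):
    p=rk(x,y); print("rack",x,y,"under",under,end=" "); return mv(p[0],p[1],under/1000+gh,RY-90+dyaw)
def held(f,zoff=.001):
    "edges of held blade in front of gripper: fit from depth; yaw, center line & underside height"
    s=get_state(); R=Rn.from_euler("xyz",s["ee_rot"]); G=s["eef_pos"]+R.apply([0,0,tcp_to_grasp])
    W=cloud(f); P=W.reshape(-1,3); T=(P-G)@R.as_matrix()*1000 # grasp-centred tool axes; -y ahead
    k=np.isfinite(T[:,0])&(abs(T[:,0])<32)&(T[:,1]<-22)&(T[:,1]>-100)&(T[:,2]>8)&(T[:,2]<35); T=T[k]
    c=[]
    for y in range(-80,-24,4):
        q=T[abs(T[:,1]-y)<2]
        if len(q)>8: c.append((y,q[:,0].min(),q[:,0].max(),np.median(q[:,2])))
    c=np.array(c); mid=(c[:,1]+c[:,2])/2; p=np.polyfit(c[:,0],mid,1); h=np.polyfit(c[:,0],c[:,3],1)
    print("held: width",np.median(c[:,2]-c[:,1]).round(1),"tip y",T[:,1].min().round(1),"mid line x0",p[1].round(2),"slope deg(+ = mid x grows towards handle)",np.degrees(p[0]).round(2),"blade top below grasp at 0",h[1].round(1),"pitch",np.degrees(h[0]).round(2))
E
python3 - <<'E'
from h import *
gp(); f=grab_frame("wrist"); held(f); mvr(-105,-30,40)
E
```

```text
t 10.65 grasp [ 0.4508 -0.1601  0.0787] yaw [-1.7992e+02 -1.0000e-02 -7.5140e+01] F [-0.6  0.5 -1.4] w 0.0116 q [ 0.07  0.22 -0.63 -0.   -0.72  1.76]
held: width 39.6 tip y -86.2 mid line x0 1.36 slope deg(+ = mid x grows towards handle) 0.28 blade top below grasp at 0 21.8 pitch 0.06
rack -105 -30 under 40 mv [-175.8  -71.5   11.1] [-0.   0.   7.9]
```

```bash
echo 'O=O+RYv*.00135' >> h.py; python3 -c "
from h import *
mvr(-105,-30,30)"
```

```text
rack -105 -30 under 30 mv [-177.1  -71.7   21.1] [-0.   0.   7.9]
```

Call:
{"fn": "drive_tool", "kwargs": {"moves": [[-44, -18, 0, 0, 0, 2, 1], [-88, -36, 0, 0, 0, 4, 1], [-132, -54, 5, 0, 0, 6, 1], [-177, -72, 11, 0, 0, 7.9, 1], [-177, -72, 21, 0, 0, 7.9, 1], [-177, -72, 21, 0, 0, 7.9, 1], [-177, -72, 21, 0, 0, 7.9, 1]]}}

```text
t: 11.58
eef_pos: [0.4744, 0.0286, 0.2163]
ee_rot: [3.14, -0.0, -1.45]
force: [1.0, 0.3, -0.7]
width: 0.0113
```

Run:
```python
from h import *
gp(); f=grab_frame("wrist"); held(f); save(f,"w6.png",1.3); mvr(-105,-30,13.3)
```

```text
t 11.57 grasp [0.4743 0.0285 0.057 ] yaw [ 1.7993e+02 -3.0000e-02 -8.3090e+01] F [ 1.   0.3 -0.7] w 0.0113 q [ 0.48  0.25 -0.66 -0.   -0.66  1.22]
held: width 39.6 tip y -85.6 mid line x0 1.21 slope deg(+ = mid x grows towards handle) 0.35 blade top below grasp at 0 22.7 pitch -0.07
rack -105 -30 under 13.3 mv [-0.9  0.3 17. ] [ 0. -0. -0.]
```

View pics/w6.png

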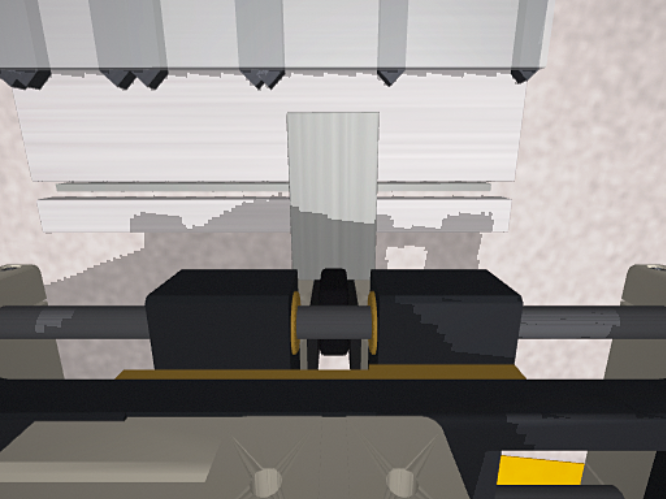

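Call:
{"fn": "drive_tool", "kwargs": {"moves": [[-1, 0, 10, 0, 0, 0, 1], [-1, 0, 16.5, 0, 0, 0, 1], [-1, 0, 16.5, 0, 0, 0, 1], [-1, -12, 16.5, 0, 0, 0, 1], [-1, -22, 16.5, 0, 0, 0, 1], [-1, -30, 16.5, 0, 0, 0, 1], [-1, -38, 16.5, 0, 0, 0, 1], [-1, -46, 16.5, 0, 0, 0, 1], [-1, -54, 16.5, 0, 0, 0, 1], [-1, -62, 16.5, 0, 0, 0, 1], [-1, -62, 16.5, 0, 0, 0, 1]], "grip_force": 30}}

```text
t: 13.0
eef_pos: [0.5367, 0.038, 0.2001]
ee_rot: [-3.141, -0.0, -1.449]
force: [0.2, -0.0, -1.6]
width: 0.0117
```

Run:
```python
from h import *
gp(); mvr(-30,-30,13.3)
```

```text
t 13.0 grasp [0.5368 0.038  0.0408] yaw [-179.99   -0.    -83.04] F [ 0.2 -0.  -1.6] w 0.0117 q [ 0.44  0.36 -0.53  0.   -0.68  1.26]
rack -30 -30 under 13.3 mv [  1.  -11.9   0.5] [-0.  -0.   0.1]
```

Call:
{"fn": "drive_tool", "kwargs": {"moves": [[0, -4, 0, 0, 0, 0, 1], [0, -8, 0, 0, 0, 0, 1], [0, -11, 0, 0, 0, 0, 1], [0, -13, 0, 0, 0, 0, 1], [0, -14.5, 0, 0, 0, 0, 1], [0, -14.5, 0, 0, 0, 0, 1]]}}

```text
t: 13.75
eef_pos: [0.5489, 0.0391, 0.1993]
ee_rot: [3.137, -0.001, -1.45]
force: [-6.7, 0.7, -0.6]
width: 0.0117
```

Run:
```python
from h import *
gp(); mvr(-30,-30,12)
```

```text
t 13.75 grasp [0.5482 0.0389 0.04  ] yaw [ 1.7974e+02 -4.0000e-02 -8.3080e+01] F [-6.7  0.7 -0.6] w 0.0117 q [ 0.43  0.38 -0.5  -0.   -0.69  1.27]
rack -30 -30 under 12 mv [0.7 0.3 1. ] [ 0.3 -0.   0. ]
```

Call:
{"fn": "drive_tool", "kwargs": {"moves": [[0, -2, 0.8, 0, 0, 0, 1], [0, -2, 1, 0, 0, 0, 1], [0, -2, 1, 0, 0, 0, 1]]}}

```text
t: 14.12
eef_pos: [0.5495, 0.039, 0.1981]
ee_rot: [3.134, -0.001, -1.451]
force: [-11.2, 0.9, 4.6]
width: 0.012
```

Call:
{"fn": "drive_tool", "kwargs": {"moves": [[0, 1, 0, 0, 0, 0, 0.4], [0, 1, 0, 0, 0, 0, 0.3], [0, 1, 0, 0, 0, 0, 0.3], [0, 1, -25, 0, 0, 0, 0.3], [0, 5, -60, 0, 0, 0, 0.3], [0, 5, -100, 0, 0, 0, 0], [0, 5, -100, 0, 0, 0, -0.3]]}}

```text
t: 15.0
eef_pos: [0.5488, 0.0397, 0.3027]
ee_rot: [-3.135, 0.001, -1.449]
force: [-0.4, 1.3, 0.8]
width: 0.0451
```

Run:
```python
from h import *
gp(); mv(.445,-.28,.23,-83)
```

```text
t 15.0 grasp [0.5499 0.0401 0.1434] yaw [-1.7961e+02  8.0000e-02 -8.3000e+01] F [-0.4  1.3  0.8] w 0.0451 q [ 0.43  0.24 -0.41  0.   -0.91  1.26]
mv [304.6 141.4 -88. ] [-0.4  0.1 -0. ]
```

Call:
{"fn": "drive_tool", "kwargs": {"moves": [[40, 20, -50, 0, 0, 0, -0.5], [80, 42, -90, 0, 0, 0, -1], [130, 66, -130, 0, 0, 0, -1], [180, 95, -148, 0, 0, 0, -1], [230, 120, -148, 0, 0, 0, -1], [243, 134, -148, 0, 0, 0, -1], [243, 134, -148, 0, 0, 0, -1], [243, 134, -148, 0, 0, 0, -1]]}}

```text
t: 16.0
eef_pos: [0.4444, -0.2176, 0.4467]
ee_rot: [3.141, 0.0, -1.449]
force: [-0.5, 0.5, -0.2]
width: 0.0878
```

Run:
```python
from h import *
gp(); f=grab_frame("wrist"); save(f,"w7.png",1.2); gauges(f,rows=205)
```

```text
t 16.0 grasp [ 0.4443 -0.2175  0.2874] yaw [ 1.7998e+02  2.0000e-02 -8.3020e+01] F [-0.5  0.5 -0.2] w 0.0878 q [-0.06  0.03 -0.31 -0.   -1.23  1.75]
blade LxW [91.9 48.5] px [236.  29.] yaw -17.7 origin from blade [ 599.6 -157.8] handle top [ 605.7 -160.2] [ 606.1 -160. ] [12.1 29.9] touches border
blade LxW [103.4  32. ] px [337.  32.] yaw -25.2 origin from blade [ 613.6 -294.8] handle top [ 613.7 -294.7] [ 614.6 -295.2] [12.  30.6] touches border
blade LxW [104.6  24.3] px [313. 145.] yaw 16.2 origin from blade [ 449.2 -311.9] handle top [ 449.9 -311.2] [ 449.5 -311.4] [28.7 12.2]
```

```bash
python3 -c "
from h import *
mv(.4492,-.3104,.027,16.2-90)"
```

```text
mv [ 93.    6.7 260.5] [ 0.   0.  -9.2]
```

Call:
{"fn": "drive_tool", "kwargs": {"moves": [[45, 3, 50, 0, 0, -5, -0.3], [93, 6.5, 100, 0, 0, -9.2, 0], [93, 6.5, 155, 0, 0, -9.2, 0], [93, 6.5, 210, 0, 0, -9.2, 0], [93, 6.5, 245, 0, 0, -9.2, 0], [93, 6.5, 260.5, 0, 0, -9.2, 0], [93, 6.5, 260.5, 0, 0, -9.2, 0], [93, 6.5, 260.5, 0, 0, -9.2, 0.5], [93, 6.5, 260.5, 0, 0, -9.2, 1], [93, 6.5, 260.5, 0, 0, -9.2, 1], [93, 6.5, 260.5, 0, 0, -9.2, 1], [93, 6.5, 260.5, 0, 0, -9.2, 1]], "grip_force": 45}}

```text
t: 17.55
eef_pos: [0.4489, -0.3113, 0.1873]
ee_rot: [-3.141, -0.0, -1.289]
force: [-1.6, 1.8, 6.2]
width: 0.0115
```

Call:
{"fn": "drive_tool", "kwargs": {"moves": [[0, 0, 0, 0, 0, 0, 1], [0, 0, -20, 0, 0, 0, 1], [0, 0, -50, 0, 0, 0, 1], [0, 0, -60, 0, 0, 0, 1], [0, 0, -60, 0, 0, 0, 1]]}}

```text
t: 18.18
eef_pos: [0.4488, -0.3112, 0.2469]
ee_rot: [-3.14, -0.0, -1.289]
force: [0.0, -0.9, -1.4]
width: 0.0118
```

Run:
```python
from h import *
gp(); f=grab_frame("wrist"); held(f); mvr(-105,90,30)
```

```text
t 18.18 grasp [ 0.449  -0.3112  0.0876] yaw [-1.7994e+02 -2.0000e-02 -7.3850e+01] F [ 0.  -0.9 -1.4] w 0.0118 q [-0.25  0.31 -0.47 -0.   -0.79  2.1 ]
held: width 23.4 tip y -85.1 mid line x0 1.6 slope deg(+ = mid x grows towards handle) 0.14 blade top below grasp at 0 23.2 pitch -0.14
rack -105 90 under 30 mv [-438.4 -138.6   30.1] [0.  0.  9.2]
```

Call:
{"fn": "drive_tool", "kwargs": {"moves": [[-55, -17, 0, 0, 0, 1, 1], [-110, -35, 0, 0, 0, 2, 1], [-165, -52, 0, 0, 0, 3, 1], [-220, -70, 0, 0, 0, 5, 1], [-275, -87, 0, 0, 0, 6, 1], [-330, -104, 0, 0, 0, 7, 1], [-385, -122, 0, 0, 0, 8, 1], [-438, -138.5, 5, 0, 0, 9.2, 1], [-438, -138.5, 30, 0, 0, 9.2, 1], [-438, -138.5, 30, 0, 0, 9.2, 1], [-438, -138.5, 30, 0, 0, 9.2, 1]]}}

```text
t: 19.6
eef_pos: [0.4599, 0.1475, 0.2165]
ee_rot: [3.14, -0.001, -1.45]
force: [0.2, -0.1, -1.3]
width: 0.0114
```

Run:
```python
from h import *
gp(); f=grab_frame("wrist"); held(f); save(f,"w8.png",1.3); mvr(-105,90,13.3)
```

```text
t 19.6 grasp [0.4597 0.1473 0.0572] yaw [ 1.7994e+02 -5.0000e-02 -8.3060e+01] F [ 0.2 -0.1 -1.3] w 0.0114 q [ 0.72  0.26 -0.64  0.   -0.67  0.97]
held: width 23.5 tip y -84.5 mid line x0 1.15 slope deg(+ = mid x grows towards handle) -0.11 blade top below grasp at 0 24.4 pitch -0.26
rack -105 90 under 13.3 mv [-1.1  0.2 17.3] [ 0. -0.  0.]
```

View pics/w8.png

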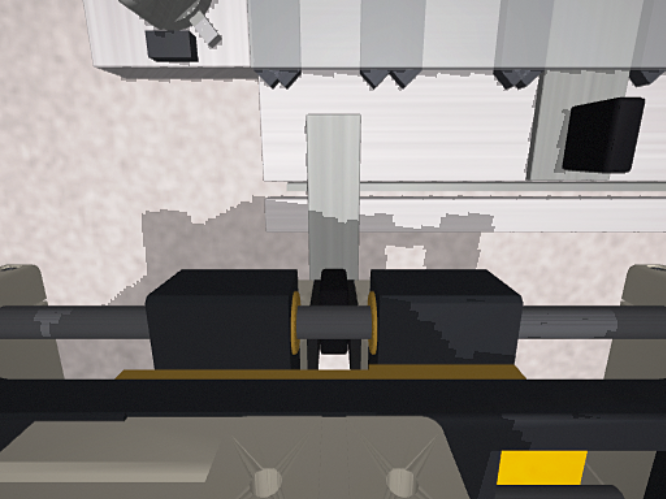

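Call:
{"fn": "drive_tool", "kwargs": {"moves": [[-1, 0, 10, 0, 0, 0, 1], [-1, 0, 16, 0, 0, 0, 1], [-1, 0, 16, 0, 0, 0, 1], [-1, -12, 16, 0, 0, 0, 1], [-1, -22, 16, 0, 0, 0, 1], [-1, -30, 16, 0, 0, 0, 1], [-1, -38, 16, 0, 0, 0, 1], [-1, -46, 16, 0, 0, 0, 1], [-1, -54, 16, 0, 0, 0, 1], [-1, -62, 16, 0, 0, 0, 1], [-1, -62, 16, 0, 0, 0, 1]], "grip_force": 30}}

```text
t: 21.02
eef_pos: [0.5219, 0.1566, 0.2006]
ee_rot: [-3.141, 0.0, -1.45]
force: [0.4, -0.1, -1.3]
width: 0.0116
```

Call:
{"fn": "drive_tool", "kwargs": {"moves": [[0, -4, 0, 0, 0, 0, 1], [0, -8, 0, 0, 0, 0, 1], [0, -11, 0, 0, 0, 0, 1], [0, -13, 0, 0, 0, 0, 1], [0, -15, 0, 0, 0, 0, 1], [0, -15, 0, 0, 0, 0, 1]]}}

```text
t: 21.78
eef_pos: [0.5349, 0.1578, 0.2]
ee_rot: [3.138, -0.001, -1.45]
force: [-4.8, -0.4, -1.0]
width: 0.0115
```

Run:
```python
from h import *
gp(); mvr(-30,90,12)
```

```text
t 21.77 grasp [0.5344 0.1575 0.0407] yaw [ 1.7979e+02 -6.0000e-02 -8.3070e+01] F [-4.8 -0.4 -1. ] w 0.0115 q [ 0.64  0.39 -0.49 -0.   -0.7   1.06]
rack -30 90 under 12 mv [0.1 0.7 1.7] [ 0.2 -0.1  0. ]
```

Call:
{"fn": "drive_tool", "kwargs": {"moves": [[0, -2, 0.8, 0, 0, 0, 1], [0, -2.5, 1.2, 0, 0, 0, 1], [0, -2.5, 1.2, 0, 0, 0, 1]]}}

```text
t: 22.15
eef_pos: [0.5356, 0.1576, 0.1993]
ee_rot: [3.134, -0.002, -1.45]
force: [-18.9, 2.0, 15.6]
width: 0.0122
```

Call:
{"fn": "drive_tool", "kwargs": {"moves": [[0, 1, 0, 0, 0, 0, 0.4], [0, 1, 0, 0, 0, 0, 0.3], [0, 1, 0, 0, 0, 0, 0.3], [0, 1, -25, 0, 0, 0, 0.3], [0, 5, -60, 0, 0, 0, 0.3], [0, 5, -110, 0, 0, 0, 0], [0, 5, -110, 0, 0, 0, -0.3]]}}

```text
t: 23.02
eef_pos: [0.5352, 0.1587, 0.3137]
ee_rot: [-3.134, 0.003, -1.449]
force: [0.6, 0.2, -0.4]
width: 0.0449
```

Run:
```python
from h import *
gp(); f=grab_frame("wrist"); save(f,"w9.png",1.2); mv(.53,-.22,.27,-100)
```

```text
t 23.02 grasp [0.5363 0.1593 0.1544] yaw [-1.7957e+02  1.7000e-01 -8.3000e+01] F [ 0.6  0.2 -0.4] w 0.0449 q [ 0.64  0.24 -0.38  0.   -0.94  1.05]
mv [ 374.7   49.7 -118.9] [-0.2  0.1 17. ]
```

Call:
{"fn": "drive_tool", "kwargs": {"moves": [[40, 6, -40, 0, 0, 2, -0.5], [95, 12, -80, 0, 0, 4, -1], [150, 20, -119, 0, 0, 7, -1], [205, 27, -119, 0, 0, 10, -1], [260, 35, -119, 0, 0, 13, -1], [315, 42, -119, 0, 0, 15, -1], [375, 50, -119, 0, 0, 17, -1], [375, 50, -119, 0, 0, 17, -1], [375, 50, -119, 0, 0, 17, -1]]}}

```text
t: 24.2
eef_pos: [0.5295, -0.2205, 0.4271]
ee_rot: [3.139, 0.0, -1.747]
force: [-1.1, -0.7, -0.1]
width: 0.0879
```

Run:
```python
from h import *
gp(); f=grab_frame("wrist"); save(f,"w10.png",1.2); gauges(f,rows=205)
```

```text
t 24.2 grasp [ 0.5291 -0.2205  0.2678] yaw [ 1.7988e+02  1.0000e-02 -1.0011e+02] F [-1.1 -0.7 -0.1] w 0.0879 q [-0.05  0.18 -0.18 -0.   -1.21  1.45]
blade LxW [105.   32.1] px [305.  71.] yaw -25.0 origin from blade [ 614.4 -295.3] handle top [ 614.4 -294.9] [ 614.4 -295.2] [12.1 30. ] 
blade LxW [104.9  48.2] px [207.  94.] yaw -18.0 origin from blade [ 606.2 -159.7] handle top [ 606.2 -160.4] [ 606.2 -159.8] [12.4 29.7]
```

View pics/w10.png

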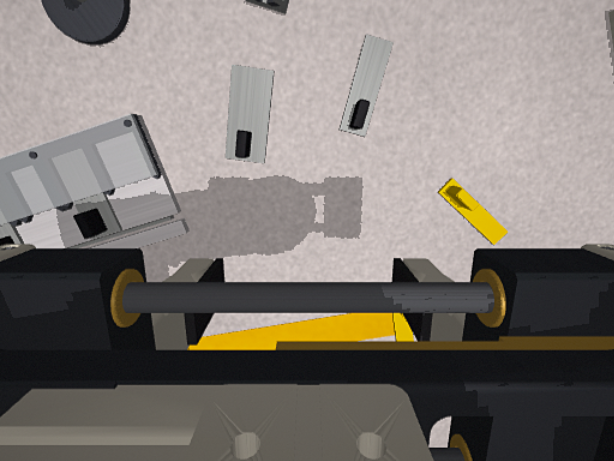

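Gauge 2 has its handle at (358,115) and gauge 4 at (243,143), neither disturbed. Picking gauge 2.

```bash
python3 -c "
from h import *
mv(.6150,-.2940,.0275,-115)"
```

```text
mv [ 58.2 -97.4 240.5] [ 0.1 -0.  15. ]
```

Call:
{"fn": "drive_tool", "kwargs": {"moves": [[25, -45, 40, 0, 0, 7, -0.5], [58, -97, 80, 0, 0, 15, -0.2], [58, -97, 135, 0, 0, 15, -0.2], [58, -97, 190, 0, 0, 15, -0.2], [58, -97, 225, 0, 0, 15, -0.2], [58, -97, 240.5, 0, 0, 15, -0.2], [58, -97, 240.5, 0, 0, 15, -0.2], [58, -97, 240.5, 0, 0, 15, 0.5], [58, -97, 240.5, 0, 0, 15, 1], [58, -97, 240.5, 0, 0, 15, 1], [58, -97, 240.5, 0, 0, 15, 1], [58, -97, 240.5, 0, 0, 15, 1]], "grip_force": 45}}

```text
t: 25.75
eef_pos: [0.615, -0.2944, 0.1883]
ee_rot: [-3.141, 0.0, -2.008]
force: [-1.2, 0.3, 2.6]
width: 0.0113
```

Call:
{"fn": "drive_tool", "kwargs": {"moves": [[0, 0, 0, 0, 0, 0, 1], [0, 0, -20, 0, 0, 0, 1], [0, 0, -50, 0, 0, 0, 1], [0, 0, -70, 0, 0, 0, 1], [0, 0, -70, 0, 0, 0, 1]]}}

```text
t: 26.38
eef_pos: [0.6155, -0.2944, 0.2595]
ee_rot: [-3.139, 0.001, -2.008]
force: [0.6, 0.7, -2.0]
width: 0.0119
```

Run:
```python
from h import *
gp(); f=grab_frame("wrist"); held(f); mvr(-105,30,30); mvr(-105,-150,80)
```

```text
t 26.38 grasp [ 0.616  -0.2945  0.1002] yaw [-1.7983e+02  4.0000e-02 -1.1503e+02] F [ 0.6  0.7 -2. ] w 0.0119 q [-0.16  0.48 -0.15  0.   -0.94  1.29]
held: width 31.6 tip y -86.0 mid line x0 0.69 slope deg(+ = mid x grows towards handle) 0.07 blade top below grasp at 0 23.6 pitch 0.06
rack -105 30 under 30 mv [-284.5  296.3   41.7] [ -0.   0. -32.]
rack -105 -150 under 80 mv [-131.8  201.    -8.4] [ -0.   0. -32.]
```

Call:
{"fn": "drive_tool", "kwargs": {"moves": [[-35, 37, 0, 0, 0, -4, 1], [-71, 74, 0, 0, 0, -8, 1], [-106, 111, 0, 0, 0, -12, 1], [-142, 148, 0, 0, 0, -16, 1], [-178, 185, 0, 0, 0, -20, 1], [-213, 222, 0, 0, 0, -25, 1], [-249, 259, 0, 0, 0, -29, 1], [-284.5, 296, 0, 0, 0, -32, 1], [-284.5, 296, 25, 0, 0, -32, 1], [-284.5, 296, 41, 0, 0, -32, 1], [-284.5, 296, 41, 0, 0, -32, 1], [-284.5, 296, 41, 0, 0, -32, 1]]}}

```text
t: 27.92
eef_pos: [0.4673, 0.0886, 0.2169]
ee_rot: [3.141, -0.0, -1.449]
force: [0.5, -0.5, -1.4]
width: 0.0117
```

Run:
```python
from h import *
gp(); f=grab_frame("wrist"); held(f); save(f,"w11.png",1.3); mvr(-105,30,14)
```

```text
t 27.93 grasp [0.4672 0.0886 0.0576] yaw [ 1.7997e+02 -2.0000e-02 -8.3050e+01] F [ 0.5 -0.5 -1.4] w 0.0117 q [ 0.6   0.25 -0.65  0.   -0.67  1.09]
held: width 31.7 tip y -84.2 mid line x0 1.41 slope deg(+ = mid x grows towards handle) 0.02 blade top below grasp at 0 25.2 pitch -0.13
rack -105 30 under 14 mv [-0.4  0.4 16.9] [-0.  0.  0.]
```

View pics/w11.png

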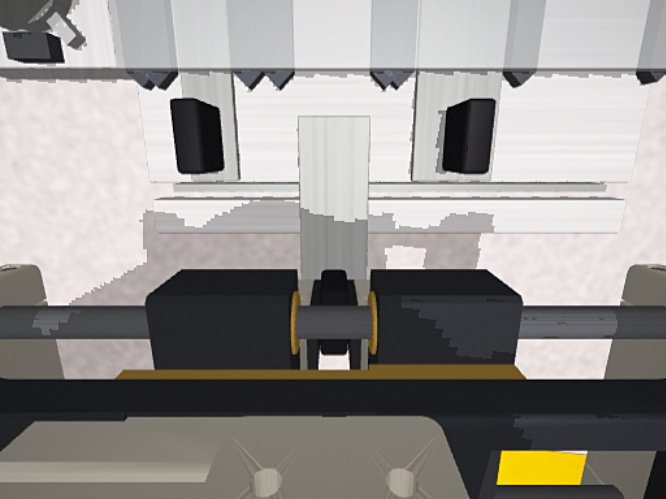

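Call:
{"fn": "drive_tool", "kwargs": {"moves": [[-0.5, 0, 10, 0, 0, 0, 1], [-0.5, 0, 16, 0, 0, 0, 1], [-0.5, 0, 16, 0, 0, 0, 1], [-0.5, -12, 16, 0, 0, 0, 1], [-0.5, -22, 16, 0, 0, 0, 1], [-0.5, -30, 16, 0, 0, 0, 1], [-0.5, -38, 16, 0, 0, 0, 1], [-0.5, -46, 16, 0, 0, 0, 1], [-0.5, -54, 16, 0, 0, 0, 1], [-0.5, -62, 16, 0, 0, 0, 1], [-0.5, -62, 16, 0, 0, 0, 1]], "grip_force": 30}}

```text
t: 29.35
eef_pos: [0.5292, 0.0969, 0.2009]
ee_rot: [-3.141, 0.0, -1.449]
force: [-0.4, -0.2, -1.7]
width: 0.0116
```

Call:
{"fn": "drive_tool", "kwargs": {"moves": [[0, -4, 0, 0, 0, 0, 1], [0, -8, 0, 0, 0, 0, 1], [0, -11, 0, 0, 0, 0, 1], [0, -13, 0, 0, 0, 0, 1], [0, -15, 0, 0, 0, 0, 1], [0, -15, 0, 0, 0, 0, 1]]}}

```text
t: 30.1
eef_pos: [0.5427, 0.0982, 0.2005]
ee_rot: [3.139, -0.001, -1.45]
force: [-4.9, 0.0, 0.4]
width: 0.0117
```

Run:
```python
from h import *
gp(); mvr(-30,30,12)
```

```text
t 30.1 grasp [0.5424 0.0981 0.0412] yaw [ 1.7986e+02 -3.0000e-02 -8.3060e+01] F [-4.9  0.   0.4] w 0.0117 q [ 0.53  0.38 -0.5  -0.   -0.69  1.16]
rack -30 30 under 12 mv [0.  1.3 2.2] [ 0.1 -0.   0. ]
```

Call:
{"fn": "drive_tool", "kwargs": {"moves": [[0, -2, 0.8, 0, 0, 0, 1], [0, -2.5, 1.2, 0, 0, 0, 1], [0, -2.5, 1.2, 0, 0, 0, 1]]}}

```text
t: 30.48
eef_pos: [0.5433, 0.0982, 0.2002]
ee_rot: [3.136, -0.001, -1.45]
force: [-19.5, 2.6, 19.1]
width: 0.0122
```

Call:
{"fn": "drive_tool", "kwargs": {"moves": [[0, 1, 0, 0, 0, 0, 0.4], [0, 1, 0, 0, 0, 0, 0.3], [0, 1, 0, 0, 0, 0, 0.3], [0, 1, -25, 0, 0, 0, 0.3], [0, 5, -60, 0, 0, 0, 0.3], [0, 5, -110, 0, 0, 0, 0], [0, 5, -110, 0, 0, 0, -0.3]]}}

```text
t: 31.35
eef_pos: [0.5426, 0.0988, 0.3139]
ee_rot: [-3.134, 0.002, -1.449]
force: [0.4, 0.7, -0.9]
width: 0.0454
```

Run:
```python
from h import *
gp(); mv(.53,-.18,.25,-108)
```

```text
t 31.35 grasp [0.5438 0.0993 0.1546] yaw [-1.7955e+02  1.3000e-01 -8.3000e+01] F [ 0.4  0.7 -0.9] w 0.0454 q [ 0.54  0.23 -0.39  0.   -0.94  1.16]
mv [275.   45.7 -96.4] [-0.4  0.2 25. ]
```

Call:
{"fn": "drive_tool", "kwargs": {"moves": [[40, 7, -40, 0, 0, 4, -0.5], [90, 15, -96, 0, 0, 8, -1], [140, 24, -96, 0, 0, 13, -1], [190, 32, -96, 0, 0, 18, -1], [240, 40, -96, 0, 0, 22, -1], [275, 46, -96, 0, 0, 25, -1], [275, 46, -96, 0, 0, 25, -1], [275, 46, -96, 0, 0, 25, -1]]}}

```text
t: 32.35
eef_pos: [0.5288, -0.1803, 0.405]
ee_rot: [3.141, -0.0, -1.886]
force: [0.2, 0.6, -0.4]
width: 0.0876
```

Run:
```python
from h import *
gp(); f=grab_frame("wrist"); save(f,"w12.png",1.2); gauges(f,rows=205)
t=Rn
mv(.6066,-.1588,.0275,-108)
```

```text
t 32.35 grasp [ 0.5287 -0.1803  0.2457] yaw [ 179.95   -0.   -108.06] F [ 0.2  0.6 -0.4] w 0.0876 q [ 0.02  0.17 -0.25 -0.   -1.16  1.23]
blade LxW [103.2  48.1] px [223.  91.] yaw -18.0 origin from blade [ 606.  -159.6] handle top [ 606.2 -160. ] [ 606.2 -159.8] [11.9 28.2] 
mv [-44.  -67.5 218.4] [ 0.  0. -0.]
```

Call:
{"fn": "drive_tool", "kwargs": {"moves": [[-22, -33, 30, 0, 0, 0, -0.5], [-44, -67, 75, 0, 0, 0, -0.3], [-44, -67, 130, 0, 0, 0, -0.3], [-44, -67, 180, 0, 0, 0, -0.3], [-44, -67, 205, 0, 0, 0, -0.3], [-44, -67, 218.5, 0, 0, 0, -0.3], [-44, -67, 218.5, 0, 0, 0, -0.3], [-44, -67, 218.5, 0, 0, 0, 0.5], [-44, -67, 218.5, 0, 0, 0, 1], [-44, -67, 218.5, 0, 0, 0, 1], [-44, -67, 218.5, 0, 0, 0, 1], [-44, -67, 218.5, 0, 0, 0, 1]], "grip_force": 45}}

```text
t: 33.9
eef_pos: [0.6061, -0.1592, 0.1874]
ee_rot: [-3.141, 0.0, -1.886]
force: [-0.3, 1.3, 0.9]
width: 0.0129
```

Call:
{"fn": "drive_tool", "kwargs": {"moves": [[0, 0, 0, 0, 0, 0, 1], [0, 0, -20, 0, 0, 0, 1], [0, 0, -50, 0, 0, 0, 1], [0, 0, -60, 0, 0, 0, 1], [0, 0, -60, 0, 0, 0, 1]]}}

```text
t: 34.52
eef_pos: [0.6061, -0.1591, 0.2475]
ee_rot: [-3.141, 0.001, -1.886]
force: [-0.2, -0.4, -2.0]
width: 0.0114
```

Run:
```python
from h import *
gp(); f=grab_frame("wrist"); held(f); mvr(-105,-90,30)
```

```text
t 34.52 grasp [ 0.6062 -0.1591  0.0882] yaw [-1.7995e+02  3.0000e-02 -1.0805e+02] F [-0.2 -0.4 -2. ] w 0.0114 q [ 0.05  0.42 -0.29 -0.   -0.86  1.2 ]
held: width 47.6 tip y -86.0 mid line x0 0.8 slope deg(+ = mid x grows towards handle) 0.22 blade top below grasp at 0 23.3 pitch 0.05
rack -105 -90 under 30 mv [-84.1 158.2  30.5] [  0.   0. -25.]
```

Call:
{"fn": "drive_tool", "kwargs": {"moves": [[-20, 40, 0, 0, 0, -6, 1], [-42, 79, 0, 0, 0, -12, 1], [-63, 118, 0, 0, 0, -18, 1], [-84, 158, 0, 0, 0, -25, 1], [-84, 158, 0, 0, 0, -25, 1], [-84, 158, 20, 0, 0, -25, 1], [-84, 158, 30, 0, 0, -25, 1], [-84, 158, 30, 0, 0, -25, 1], [-84, 158, 30, 0, 0, -25, 1]]}}

```text
t: 35.7
eef_pos: [0.4822, -0.0306, 0.2173]
ee_rot: [3.141, -0.0, -1.45]
force: [1.3, -0.8, -1.2]
width: 0.0121
```

Run:
```python
from h import *
gp(); f=grab_frame("wrist"); held(f); save(f,"w13.png",1.3); mvr(-105,-90,14)
```

```text
t 35.7 grasp [ 0.4822 -0.0306  0.058 ] yaw [ 1.7999e+02 -1.0000e-02 -8.3070e+01] F [ 1.3 -0.8 -1.2] w 0.0121 q [ 0.34  0.26 -0.64  0.   -0.67  1.35]
held: width 47.5 tip y -84.9 mid line x0 1.43 slope deg(+ = mid x grows towards handle) 0.16 blade top below grasp at 0 24.3 pitch -0.1
rack -105 -90 under 14 mv [-0.5  0.8 17.2] [-0. -0.  0.]
```

View pics/w13.png

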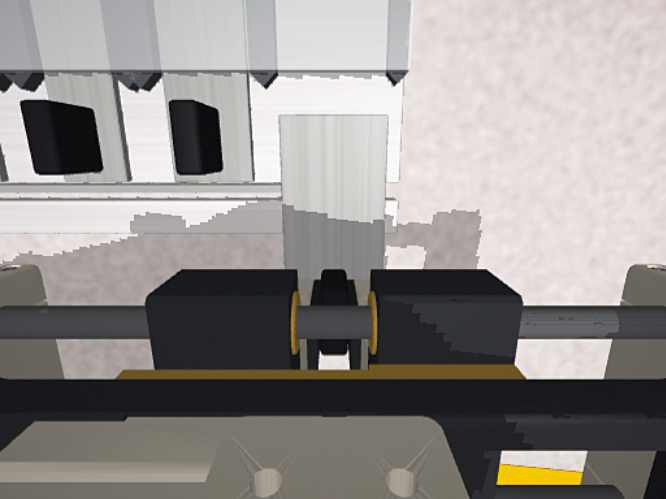

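Blade 4 runs from column 279 to 388 and slot 4's mouth from about 275 to 390, so it is centred.

Call:
{"fn": "drive_tool", "kwargs": {"moves": [[-0.5, 0, 10, 0, 0, 0, 1], [-0.5, 0, 16.5, 0, 0, 0, 1], [-0.5, 0, 16.5, 0, 0, 0, 1], [-0.5, -12, 16.5, 0, 0, 0, 1], [-0.5, -22, 16.5, 0, 0, 0, 1], [-0.5, -30, 16.5, 0, 0, 0, 1], [-0.5, -38, 16.5, 0, 0, 0, 1], [-0.5, -46, 16.5, 0, 0, 0, 1], [-0.5, -54, 16.5, 0, 0, 0, 1], [-0.5, -62, 16.5, 0, 0, 0, 1], [-0.5, -62, 16.5, 0, 0, 0, 1]], "grip_force": 30}}

```text
t: 37.12
eef_pos: [0.5439, -0.0223, 0.2007]
ee_rot: [-3.141, -0.0, -1.449]
force: [-0.2, 0.3, -0.3]
width: 0.012
```

Call:
{"fn": "drive_tool", "kwargs": {"moves": [[0, -4, 0, 0, 0, 0, 1], [0, -8, 0, 0, 0, 0, 1], [0, -11, 0, 0, 0, 0, 1], [0, -13, 0, 0, 0, 0, 1], [0, -15, 0, 0, 0, 0, 1], [0, -15, 0, 0, 0, 0, 1]]}}

```text
t: 37.88
eef_pos: [0.557, -0.0209, 0.2002]
ee_rot: [3.138, -0.0, -1.45]
force: [-3.8, -0.3, -0.1]
width: 0.012
```

Run:
```python
from h import *
gp(); mvr(-30,-90,12)
```

```text
t 37.88 grasp [ 0.5564 -0.021   0.0409] yaw [ 1.7979e+02 -1.0000e-02 -8.3070e+01] F [-3.8 -0.3 -0.1] w 0.012 q [ 0.31  0.39 -0.49 -0.   -0.7   1.38]
rack -30 -90 under 12 mv [0.1 1.1 1.9] [ 0.2 -0.   0. ]
```

Call:
{"fn": "drive_tool", "kwargs": {"moves": [[0, -2, 0.8, 0, 0, 0, 1], [0, -2.5, 1.2, 0, 0, 0, 1], [0, -2.5, 1.2, 0, 0, 0, 1]]}}

```text
t: 38.25
eef_pos: [0.5576, -0.0209, 0.1994]
ee_rot: [3.134, -0.0, -1.45]
force: [-15.2, 1.6, 14.1]
width: 0.012
```

Call:
{"fn": "drive_tool", "kwargs": {"moves": [[0, 1, 0, 0, 0, 0, 0.4], [0, 1, 0, 0, 0, 0, 0.3], [0, 1, 0, 0, 0, 0, 0.3], [0, 1, -25, 0, 0, 0, 0.3], [0, 5, -60, 0, 0, 0, 0.3], [0, 5, -110, 0, 0, 0, 0], [0, 5, -110, 0, 0, 0, -0.3]]}}

```text
t: 39.12
eef_pos: [0.5573, -0.0206, 0.3138]
ee_rot: [-3.133, 0.001, -1.448]
force: [0.7, 0.1, 0.5]
width: 0.0454
```

Run:
```python
from h import *
gp(); mvr(-95,20,220)
```

```text
t 39.12 grasp [ 0.5586 -0.0203  0.1545] yaw [-1.7953e+02  3.0000e-02 -8.2990e+01] F [0.7 0.1 0.5] w 0.0454 q [ 0.31  0.24 -0.38  0.   -0.94  1.38]
rack -95 20 under 220 mv [-109.8   65.6  -93. ] [-0.5  0.   0.1]
```

Call:
{"fn": "drive_tool", "kwargs": {"moves": [[-36, 20, -45, 0, 0, 0, -1], [-73, 43, -93, 0, 0, 0, -1], [-110, 66, -93, 0, 0, 0, -1], [-110, 66, -93, 0, 0, 0, -1], [-110, 66, -93, 0, 0, 0, -1]]}}

```text
t: 39.75
eef_pos: [0.477, 0.0805, 0.4021]
ee_rot: [3.141, -0.0, -1.448]
force: [-0.7, -0.8, -0.0]
width: 0.0865
```

Run:
```python
from h import *
gp(); f=grab_frame("wrist"); save(f,"w14.png",1.3)
W=cloud(f);P=W[:215].reshape(-1,3);P=P[np.isfinite(P[:,2])];Oc=O-RYv*.00135
L=np.c_[(P[:,:2]-Oc)@np.c_[RX,RYv]*1000,P[:,2]*1000+1]
for y in(90,30,-30,-90):
    k=(abs(L[:,1]-y)<20)&(L[:,2]>38)&(L[:,2]<52)&(L[:,0]<0)&(L[:,0]>-80);h=L[k]
    r=cv2.minAreaRect(h[:,:2].astype(np.float32)); b=L[(abs(L[:,1]-y)<9)&(L[:,2]>14.5)&(L[:,2]<19.5)&(L[:,0]<-38)&(L[:,0]>-90)]
    print(y,"handle",np.round(r[0],1),np.round(r[1],1),"top",np.median(h[:,2]).round(1),"tail x",np.percentile(b[:,0],2).round(1) if len(b) else None)
mv(.5888,.2320,.12,-45)
```

```text
t 39.75 grasp [0.4769 0.0804 0.2428] yaw [ 1.7998e+02 -1.0000e-02 -8.2990e+01] F [-0.7 -0.8 -0. ] w 0.0865 q [ 0.57  0.04 -0.4  -0.   -1.13  1.12]
90 handle [-30.5  89.3] [12.1 29.3] top 46.6 tail x -49.2
30 handle [-30.3  30. ] [11.  29.2] top 46.8 tail x -49.1
-30 handle [-30.2 -29.8] [29.2 12.2] top 46.8 tail x -48.9
-90 handle [-30.1 -90. ] [12.5 29.4] top 46.6 tail x -48.7
mv [-137.2 -129.3  122.5] [  0.1  -0.  -38. ]
```

View pics/w14.png

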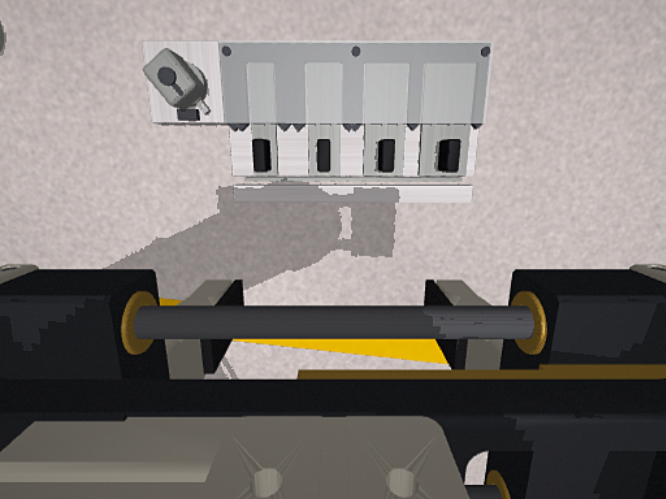

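All four are home: handles at rack x from -30.1 to -30.5 mm, tops at 47 mm. Now the collar.

```bash
python3 -c "
from h import *
p=rk(33,157);print(p);mv(p[0],p[1],.057,-45.3)"
```

```text
[0.58873732 0.23166764]
mv [-136.9 -129.2  185.5] [  0.1  -0.  -37.7]
```

Call:
{"fn": "drive_tool", "kwargs": {"moves": [[-33, -32, 0, 0, 0, -9, -0.5], [-67, -64, 20, 0, 0, -18, -0.3], [-100, -96, 50, 0, 0, -27, -0.2], [-137, -129, 90, 0, 0, -37.7, -0.1], [-137, -129, 110, 0, 0, -37.7, -0.1], [-137, -129, 150, 0, 0, -37.7, -0.1], [-137, -129, 175, 0, 0, -37.7, -0.1], [-137, -129, 185.5, 0, 0, -37.7, -0.1], [-137, -129, 185.5, 0, 0, -37.7, -0.1], [-137, -129, 185.5, 0, 0, -37.7, -0.1]]}}

```text
t: 41.05
eef_pos: [0.589, 0.232, 0.2181]
ee_rot: [-3.14, -0.0, -0.791]
force: [0.3, 0.3, -0.3]
width: 0.0484
```

Call:
{"fn": "drive_tool", "kwargs": {"moves": [[0, 0, 0, 0, 0, 0, 0.3], [0, 0, 0, 0, 0, 0, 1], [0, 0, 0, 0, 0, 0, 1], [0, 0, 0, 0, 0, 0, 1], [0, 0, -5, 0, 0, 0, 1], [0, 0, -9, 0, 0, 0, 1], [0, 0, -12, 0, 0, 0, 1], [0, 0, -13, 0, 0, 0, 1], [0, 0, -13, 0, 0, 0, 1]], "grip_force": 45}}

```text
t: 42.18
eef_pos: [0.5884, 0.2322, 0.2297]
ee_rot: [-3.141, 0.0, -0.791]
force: [2.9, 3.8, -9.9]
width: 0.0298
```

Run:
```python
from h import *
gp(); print(get_state()["moment"])
```

```text
t 42.17 grasp [0.5884 0.2322 0.0704] yaw [-1.7999e+02  1.0000e-02 -4.5340e+01] F [ 2.9  3.8 -9.9] w 0.0298 q [ 0.68  0.45 -0.29 -0.   -0.83  1.67]
[ 1.36373419 -1.55272493 -0.1149508 ]
```

Call:
{"fn": "drive_tool", "kwargs": {"moves": [[0, 0, 0, 0, 0, 8, 1], [0, 0, 0, 0, 0, 16, 1], [0, 0, 0, 0, 0, 24, 1], [0, 0, 0, 0, 0, 32, 1], [0, 0, 0, 0, 0, 40, 1], [0, 0, 0, 0, 0, 48, 1], [0, 0, 0, 0, 0, 56, 1], [0, 0, 0, 0, 0, 64, 1], [0, 0, 0, 0, 0, 70, 1], [0, 0, 0, 0, 0, 74, 1], [0, 0, 0, 0, 0, 75.5, 1], [0, 0, 0, 0, 0, 75.5, 1]]}}

```text
t: 43.68
eef_pos: [0.5884, 0.2319, 0.2298]
ee_rot: [-3.142, -0.0, -2.108]
force: [4.3, 2.0, -10.8]
width: 0.03
```

Run:
```python
from h import *
gp(); print(get_state()["moment"])
```

```text
t 43.67 grasp [0.5884 0.2318 0.0705] yaw [-1.8000e+02 -2.0000e-02 -1.2077e+02] F [  4.3   2.  -10.8] w 0.03 q [ 0.68  0.45 -0.29  0.   -0.83  0.35]
[ 0.72882792 -1.79632576  0.20132283]
```

Call:
{"fn": "drive_tool", "kwargs": {"moves": [[0, 0, 4, 0, 0, 0, 1], [0, 0, 8, 0, 0, 0, 1], [0, 0, 11, 0, 0, 0, 1], [0, 0, 12, 0, 0, 0, 1], [0, 0, 12, 0, 0, 0, 1]]}}

```text
t: 44.3
eef_pos: [0.5884, 0.2319, 0.2182]
ee_rot: [-3.141, -0.0, -2.109]
force: [2.8, -0.1, -5.3]
width: 0.0296
```

Call:
{"fn": "drive_tool", "kwargs": {"moves": [[0, 0, 0, 0, 0, 0, 0], [0, 0, 0, 0, 0, 0, -0.1], [0, 0, 0, 0, 0, 0, -0.1], [0, 0, -30, 0, 0, 0, -0.1], [0, 0, -80, 0, 0, 0, -0.4], [0, 0, -130, 0, 0, 0, -1], [0, 0, -180, 0, 0, 0, -1], [0, 0, -180, 0, 0, 0, -1]]}}

```text
t: 45.3
eef_pos: [0.5891, 0.2322, 0.4035]
ee_rot: [-3.138, 0.008, -2.109]
force: [0.1, 0.5, -1.1]
width: 0.083
```

Run:
```python
from h import *
gp(); mvr(-95,50,220)
```

```text
t 45.3 grasp [0.5903 0.233  0.2442] yaw [-179.77    0.44 -120.81] F [ 0.1  0.5 -1.1] w 0.083 q [ 0.68  0.29 -0.09  0.   -1.18  0.35]
rack -95 50 under 220 mv [163.6  35.8  -4.2] [ -0.4   0.3 -37.7]
```

Call:
{"fn": "drive_tool", "kwargs": {"moves": [[40, 9, -4, 0, 0, -9, -1], [80, 18, -4, 0, 0, -18, -1], [120, 27, -4, 0, 0, -27, -1], [164, 36, -4, 0, 0, -37.7, -1], [164, 36, -4, 0, 0, -37.7, -1], [164, 36, -4, 0, 0, -37.7, -1], [164, 36, -4, 0, 0, -37.7, -1]]}}

```text
t: 46.18
eef_pos: [0.4739, 0.1101, 0.4018]
ee_rot: [3.141, -0.0, -1.452]
force: [1.2, 0.0, 0.5]
width: 0.0872
```

Run:
```python
from h import *
gp(); f=grab_frame("wrist"); save(f,"w15.png",1.5)
W=cloud(f);P=W[:215].reshape(-1,3);P=P[np.isfinite(P[:,2])];Oc=O-RYv*.00135
L=np.c_[(P[:,:2]-Oc)@np.c_[RX,RYv]*1000,P[:,2]*1000+1]
for y in(90,30,-30,-90):
    k=(abs(L[:,1]-y)<20)&(L[:,2]>38)&(L[:,2]<52)&(L[:,0]<0)&(L[:,0]>-80);r=cv2.minAreaRect(L[k][:,:2].astype(np.float32))
    print(y,"handle",np.round(r[0],1))
k=(abs(L[:,0]+54)<1.2)&(abs(L[:,1])<110);print("gate top z",np.percentile(L[k][:,2],[10,50,90]).round(1))
c=P[(P[:,2]>.058)&(P[:,2]<.09)&(np.hypot(P[:,0]-.589,P[:,1]-.231)<.05)]
print("collar",np.percentile(c[:,2],98).round(4),cv2.minAreaRect((c[:,:2]*1000).astype(np.float32)))
```

```text
t 46.17 grasp [0.4738 0.1101 0.2425] yaw [ 1.7998e+02 -1.0000e-02 -8.3170e+01] F [1.2 0.  0.5] w 0.0872 q [ 0.63  0.05 -0.39  0.   -1.13  1.06]
90 handle [-29.8  89.1]
30 handle [-29.9  29.8]
-30 handle [-30.  -29.6]
-90 handle [-31.2 -86.2]
gate top z [20.9 22.  23.1]
collar 0.0687 ((588.3333129882812, 230.07643127441406), (29.622638702392578, 37.934200286865234), 59.774173736572266)
```

View pics/w15.png

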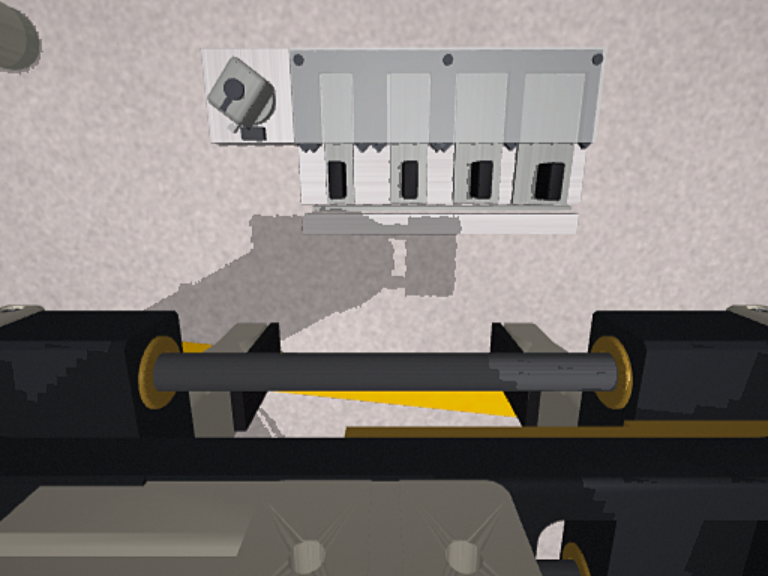

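The gate is up (top at 22 mm), and the collar is down and back at its starting angle (59.8°). All four gauges sit behind the gate. Handing in.

```bash
python3 -c "
from station import job_done; print(job_done())"
```

```text
the job is handed in; nothing more can be done
None
```

All four gauges were on the bench. I released the collar, slid each gauge home in its own slot in the order 3, 1, 2, 4, then locked the collar again and handed the job in at about 46 s. Each gauge met a firm end stop at 11 to 20 N.

**Gauges:** With all four in, the handles stood 30.1 to 30.5 mm before the mouths, against a nominal 30 mm, and the blade tails were clear of the gate.

**Collar and gate:** After locking, the gate stands 10 mm above the sill and its top is at 22 mm. The collar is down with its cap at 69 mm, and its angle matches the start (59.8°).

**One reading disagreed:** In the last view, the gauge 4 handle came out at (-31.2, -86.2) mm instead of about (-30, -90). I put this down to the handle's side face being seen obliquely. The previous view gave (-30.1, -90.0), the picture shows it seated, and the gate rose fully. I did not re-measure it.

**Calibration:** The wrist camera showed a sideways bias of about 1.3 mm, which I corrected for from the second collar grip and the first insertion onwards.

**Bystanders:** I did not touch the other things or the yellow look-alikes. They were in no final check, because the last view covered only the rack.

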